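Prop a small painting up to the focus pointer of the copy stand

ROBOT

A 6-joint arm with a two-finger parallel gripper is mounted at the origin on the work surface. World frame = base frame: x ahead of the robot, y to its left, z up, the work surface at z = 0. Lengths are in m, angles in degrees, forces in N, time in s.
With the tool pointing down it reaches from about 0.375 to 0.9 m from the base axis. Payload 3.1 kg.
Tool frame: the origin (TCP) lies on the centre line of the jaws, within the pads' length; the fingertips stand 25 mm ahead of it and the grasp point (between the pads) lies 6 mm ahead of it; z points along the fingers, y is the line along which they close (so a half turn about z gives the same grasp; the last joint's range is limited). The gripper opens to 87 mm and grips with 3 to 60 N. Pads are 19 mm wide; open, the fingers measure 117 mm over their backs; the gripper's body (75 mm by 190 mm) begins 51 mm behind the grasp point.
Start: joints at [-10.227, 30.224, 82.088, -0, 67.689, -10.227], TCP at [0.625, 0, 0.214] pointing down, gripper open.
Joint ranges: [-176.69, 176.69], [-43.24, 126.21], [12.49, 139.97], [-82, 262], [0, 151.66], [-163.58, 163.58]. Speed limits (degrees/s): [159.86, 159.86, 180, 180, 180, 180].

INTERFACE

Orientations are given as a 3x3 rotation matrix whose columns are the frame's x, y, z axes.
In Python, from rig import * gives the robot as it stands.
- The arm moves only by the tool step_arm, never from a script. Its argument "steps" is a list of rows, each a list of 7 numbers: the shift along the tool's x, y, z normalised to -1 to 1, where 1 is 0.3 m, then the turn, a rotation vector about the tool's x, y, z normalised to -1 to 1, where 1 is 45 degrees, then the gripper's target within -1 to 1 (shut at 1, half-way at 0, fully open at -1). A call has 1 to 8 rows; each row is the pose to reach, as a shift and turn from the pose commanded when the call began, along the tool's axes at that moment; what a row does not reach only later rows make up. A row lasts 1/12 s, in which the tool goes at most 41.7 mm and 7.16 degrees, less where a joint would pass 70% of its speed; a pose out of reach is approached as far as the arm can. A call with a number of a shift or a turn outside -1 to 1 is refused whole. A call with a gripper value outside its range is refused whole. The fingers move at their own pace and stop on an object; the grip force is fixed at half the most. Time passes only in rows, so rows that repeat a pose let the fingers close. It gives the time, the measured TCP pose, the force, the opening and the grip force at its end, in the units of the state.
- read_state(): the state, without advancing time (a new reading comes with each control period).
- capture(name): name is "scene" or "side" or "wrist"; returns a dict with "image" (400x640x3 uint8, red, green, blue), "vertical_fov" (degrees; the focal length in pixels is half the picture's height over the tangent of half this angle, whatever the lens; pixels are square), "cx", "cy" (the principal point, pixels), "world_from_camera" (4x4, takes a point from camera to world coordinates); the wrist camera has in their place "T_tool_cam" (4x4, takes a point from camera to tool coordinates, whose origin is the TCP and whose axes are the flange's). Camera axes: x right, y down, z forward; pixel columns grow to the right and rows downward; lengths in m; the calibration is good to about 2 mm. A picture is of the moment at which its call begins: read the wrist's pose just before it. There is no depth.
- hand_in(): hands the job in; it is judged then, once.
The state is a dict: "time_s": time; "joint_positions": joint angles; "qvel": joint speeds; "tau": joint torques, N m; "position": TCP position; "tcp_rot": TCP orientation; "force": force on the tool from outside, world axes, zero at the start; "moment": the same for the moment, N m; "opening": opening from 0.0 (shut) to 1.0 (fully open); "grasp_force": force on a finger pad.
Only numpy, scipy, OpenCV 4.12 (cv2) and the standard library are available. Lean on these libraries where they do the work, as an engineer would, in place of code of your own. Each camera call takes 0.05 s, during which the arm holds its last target. There are 200 camera calls.

TASK

Get the small white painted panel ready to be photographed on the copy stand: lay the one wooden spacer that suits the pointer's height (thin or thick) squarely on the stand's platform, lay the panel squarely on top of it, picture up, and push the wedge in under the platform until the panel's top face is level with the pointer, then let go. Leave the pointer where it is set and do not disturb the other things on the bench.

Things in the scene. Friction and masses are not known exactly. Their poses are not given: they have to be found in the camera images.
- panel: Small painting on a white board with a picture on its upper face, 64 x 140 x 16 mm (x, y, z), about 140 g. Lies flat on the bench at the start, picture up. Origin: centre of its underside; z up through the picture; long side along y.
- panel_top (a point): Centre of the panel's upper (picture) face, 16 mm above the panel's origin; same axes as the panel.
- thin_spacer: Plain light wooden board 60 x 140 x 18 mm (x, y, z), about 110 g, lying flat on the bench. Origin: centre of its underside; long side along y.
- thick_spacer: Plain light wooden board 60 x 140 x 36 mm (x, y, z), about 220 g, lying flat on the bench. Origin: centre of its underside; long side along y.
- stand: Copy stand fixed to the bench. Origin: on the bench under the middle of the platform; y along the stand. From -y to +y: the end of the wedge, the platform, and an 18 mm square post 125 mm from the origin, reaching 165 mm above the bench, that carries the pointer. Plywood base 110 x 340 mm, 10 mm thick, from y = -185 to +155 mm.
- platform_top (a point): Centre of the platform's flat upper face, 76 x 140 mm (x, y in the stand's axes; the long side along the stand's y). It is 66 mm above the bench when the wedge is fully out and rises straight up, staying level, by up to 22 mm as the wedge goes in.
- wedge (a joint): How far the wedge is pushed in, in m: 0 fully out (the start), 0.066 fully in. It slides in the stand's +y direction, and the platform rises by one third of this. It has to be pushed with some 6 to 12 N and stays where it is left, also under the loaded platform.
- wedge_end (a point): Centre of the outer face of the upright wooden plate at the wedge's thick end, to be pushed towards the platform (the stand's +y). The plate is 66 mm wide (x), 12 mm thick (y), and reaches from 11 to 99 mm above the bench; this point is 80 mm above the bench and 192 mm from the platform's centre when the wedge is out. It moves with the wedge; the axes are the stand's.
- pointer_tip (a point): Tip of the steel pointer, at mid-height of its blade (24 mm wide, 8 mm thick). The blade juts from a black block on the post towards the platform and ends 85 mm from the platform's centre in the stand's y, so 15 mm past the end of a centred panel. It is set somewhere from 106 to 136 mm above the bench and is only held by friction: do not bump it.
- paint_bottle: Bystander: white paint bottle, 60 mm across and 150 mm tall; origin at the centre of its underside.
- mug: Bystander: white mug, 76 mm across and 85 mm tall; origin at the centre of its underside.
- tape_roll: Bystander: roll of paper tape lying flat, 96 mm across and 24 mm high; origin at the centre of its underside.
- brush: Bystander: paint brush lying on the bench; origin near its middle, length along its x.
Mind the look-alikes: they are no part of the job. What is shaped like the thick_spacer but pink is not meant. What is shaped like the panel but green is not meant.

How it is judged:
By the outcome, as a careful person would: the job done as asked, in the order asked, and still so for the second after the job is handed in, with the robot touching nothing.
It also fails if it takes over 72 s, if anything falls off the work surface, if the arm or the gripper's body presses on something with over 40 N, if the wrist force passes 120 N, or if a joint passes its speed limit or range.

## Working session

There is one attempt and no reset: what is moved stays moved. The work goes in short steps, Python scripts to look and compute and a tool call to move; the robot and the scene stay as the last step left them, time stands still between calls to the robot, and variables do not carry over. Pictures are saved under pics/ and viewed, at most 10 in all, crops included, and the job is handed in when it is done.

Besides the shell and the picture viewer there is one more tool, called after "Request:" as a command line: name --pt "numbers of a row" for each row, then --argument value for the rest. step_arm: Moves the arm, as the interface text tells. Scaled input: -1 to 1 covers 0.3 m each way for a shift and 45 degrees each way for a turn. Its arguments: {"type":"object","properties":{"steps":{"type":"array"}},"required":["steps"]}

```bash
mkdir -p pics; python3 - <<'E'
from rig import *
import cv2,json,pickle
d={}
for n in ["scene","side"]:
    c=capture(n); d[n]=c
    cv2.imwrite(f"pics/{n}0.png",cv2.cvtColor(c["image"],cv2.COLOR_RGB2BGR))
    print(n,c["vertical_fov"],c["cx"],c["cy"],c["world_from_camera"])
pickle.dump(d,open("cap0.pkl","wb"))
s=read_state();print(s)
E
```

```text
scene 49.90655650654938 317.75500861409444 195.49321870365074 [[-0.6544046   0.58370373 -0.48067096  1.18997221]
 [ 0.75613823  0.50255867 -0.41915361  0.62497027]
 [-0.00309616 -0.63774975 -0.77023741  1.12781341]
 [ 0.          0.          0.          1.        ]]
side 56.327959856979575 319.2199038043819 204.12479616149767 [[ 0.91802619 -0.27013531  0.29026683  0.19721733]
 [-0.39635897 -0.64601113  0.65235664 -0.71569667]
 [ 0.01129104 -0.71393034 -0.70012569  0.93309298]
 [ 0.          0.          0.          1.        ]]
{'time_s': 0.1, 'joint_positions': array([-1.02270619e+01,  3.02729791e+01,  8.21477743e+01, -2.30650516e-03,
        6.76911929e+01, -1.02265389e+01]), 'qvel': array([-0.08819604, -0.06206378, -0.214646  , -0.06056936, -0.0593296 ,
        0.0418295 ]), 'tau': array([-3.02360622e-04, -4.40987206e+01, -1.77151054e+01,  6.34850166e-02,
        5.34114777e-02, -3.85449334e-05]), 'position': array([6.24326930e-01, 1.41590208e-04, 2.13583656e-01]), 'tcp_rot': array([[-5.88887009e-06,  9.99998139e-01, -1.92939860e-03],
       [ 9.99999952e-01,  6.48747820e-06,  3.10250206e-04],
       [ 3.10262146e-04, -1.92939668e-03, -9.99998091e-01]]), 'force': array([0.20759216, 0.40481804, 0.11632985]), 'moment': array([ 0.02129679, -0.00225298,  0.02231766]), 'grasp_force': 0.0, 'opening': 1.0030344757034195}
```

View pics/scene0.png

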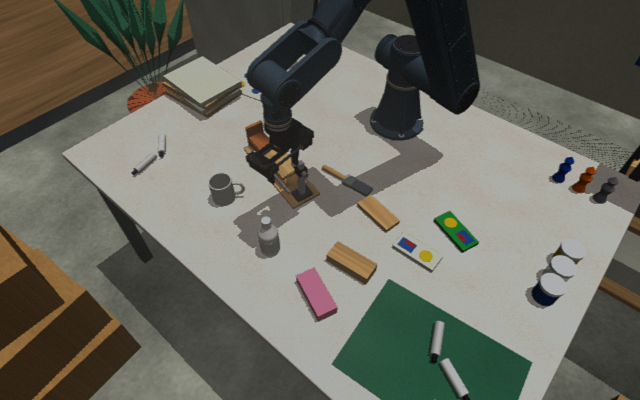

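View pics/side0.png

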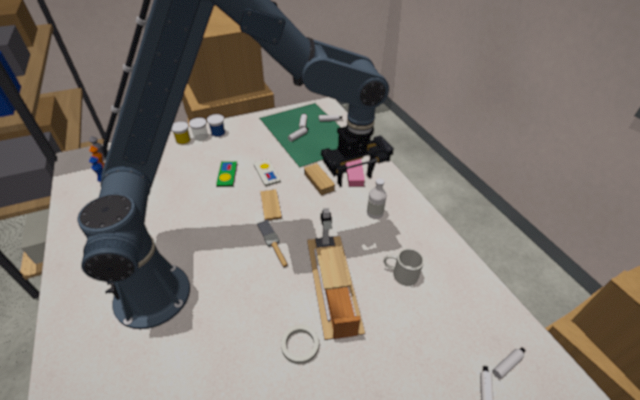

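The scene view shows the white panel at (417,252), the thin spacer at (378,213), the thick spacer at (352,261) and the stand around (285,175). The side view shows the stand at (335,285). I'll enlarge both.

```bash
python3 - <<'E'
import cv2
a=cv2.imread("pics/scene0.png")[110:290,230:480]; cv2.imwrite("pics/sc1.png",cv2.resize(a,None,fx=3.2,fy=3.2,interpolation=cv2.INTER_CUBIC))
a=cv2.imread("pics/side0.png")[150:345,210:440]; cv2.imwrite("pics/si1.png",cv2.resize(a,None,fx=3,fy=3,interpolation=cv2.INTER_CUBIC))
E
```

```text
(no output)
```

View pics/sc1.png

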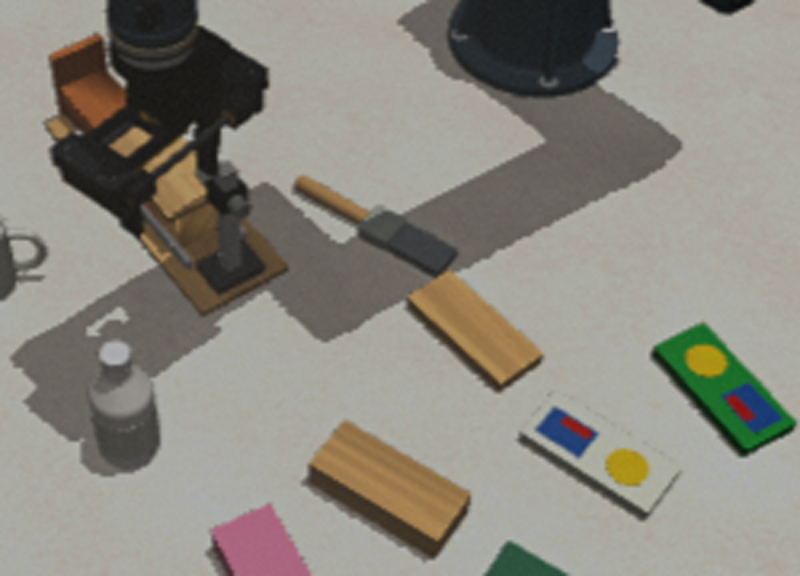

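View pics/si1.png

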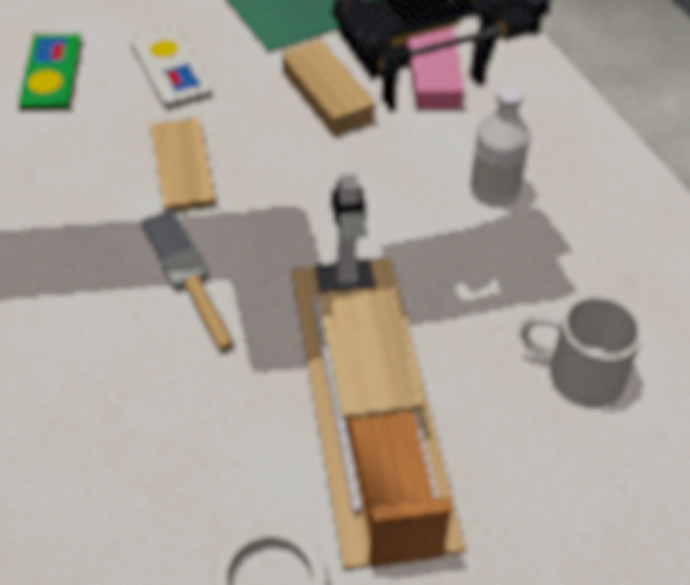

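The side crop shows the stand: base corners (293,268), (391,260), (465,550), (345,568), platform corners (322,294), (400,287), (425,408), (348,415). The pointer is seen end-on and isn't readable here. The scene crop gives the top corners of the three boards.

```bash
cat > h.py <<'E'
import numpy as np,cv2,pickle
from scipy.optimize import least_squares
def proj(c,P,T=None):
    T=c["world_from_camera"] if T is None else T
    f=200/np.tan(np.radians(c["vertical_fov"]/2)); p=(np.asarray(P)-T[:3,3])@T[:3,:3]
    return np.c_[f*p[:,0]/p[:,2]+c["cx"],f*p[:,1]/p[:,2]+c["cy"]]
def ray(c,px,z,T=None):
    T=c["world_from_camera"] if T is None else T
    f=200/np.tan(np.radians(c["vertical_fov"]/2)); px=np.atleast_2d(px)
    d=np.c_[(px[:,0]-c["cx"])/f,(px[:,1]-c["cy"])/f,np.ones(len(px))]@T[:3,:3].T
    return T[:3,3]+d*((z-T[2,3])/d[:,2])[:,None]
def fit(P0,L):
    """rigid 2D fit of local points L to world xy P0 -> x,y,yaw,rms mm"""
    P0=np.asarray(P0)[:,:2];L=np.asarray(L)[:,:2];a=P0.mean(0);b=L.mean(0);H=(L-b).T@(P0-a)
    th=np.arctan2(H[0,1]-H[1,0],H[0,0]+H[1,1]);R=np.array([[np.cos(th),-np.sin(th)],[np.sin(th),np.cos(th)]])
    t=a-R@b;e=P0-(L@R.T+t)
    return np.r_[t.round(4),np.degrees(th).round(1),(1000*np.sqrt((e**2).sum(1).mean())).round(1)]
def box(w,l): return np.array([[-w,l],[w,l],[w,-l],[-w,-l]])/2
E
python3 - <<'E'
from h import *
d=pickle.load(open("cap0.pkl","rb")); S,D=d["scene"],d["side"]
cs=lambda p:(np.array(p)+.5)/3.2-.5+[230,110]
cd=lambda p:(np.array(p)+.5)/3-.5+[210,150]
def show(n,P,w,l):
    P=P[:,:2]; print(n,P.round(3).tolist(),[round(float(np.linalg.norm(P[i]-P[i-1])),3) for i in range(4)])
    for k in range(4):
        f=fit(np.roll(P,k,0),box(w,l)); 
        if f[3]<12: print("   ",f)
show("thin",ray(S,cs([(410,293),(452,272),(542,353),(500,384)]),.018),.06,.14)
show("thick",ray(S,cs([(345,422),(470,493),(435,543),(310,465)]),.036),.06,.14)
show("panel",ray(S,cs([(553,393),(682,475),(645,513),(520,433)]),.016),.064,.14)
show("thinD",ray(D,cd([(152,123),(198,119),(213,200),(170,205)]),.018),.06,.14)
show("thickD",ray(D,cd([(284,56),(322,41),(374,100),(336,121)]),.036),.06,.14)
show("panelD",ray(D,cd([(133,42),(172,33),(211,93),(170,104)]),.016),.064,.14)
show("base",ray(D,cd([(293,268),(391,260),(465,550),(345,568)]),.01),.11,.34)
show("plat",ray(D,cd([(322,294),(400,287),(425,408),(348,415)]),.066),.076,.14)
for n,c,p,z in [("bottle",S,cs((123,455)),0),("mug",D,cd((595,385)),0),("tape",D,cd((270,572)),.02),("brushend",D,cd((228,347)),.01),("brushtip",D,cd((155,215)),0.01)]: print(n,ray(c,p,z)[0].round(3))
E
```

```text
thin [[0.429, 0.138], [0.378, 0.154], [0.405, 0.285], [0.463, 0.275]] [0.141, 0.054, 0.133, 0.059]
    [  0.4188   0.2127 167.3      3.3   ]
    [  0.4188   0.2127 -12.7      3.3   ]
thick [[0.607, 0.195], [0.592, 0.329], [0.654, 0.336], [0.664, 0.2]] [0.058, 0.136, 0.062, 0.136]
    [   0.6292    0.265  -174.6       2.2   ]
    [0.6292 0.265  5.4    2.2   ]
panel [[0.437, 0.319], [0.436, 0.463], [0.493, 0.458], [0.496, 0.322]] [0.06, 0.143, 0.058, 0.136]
    [   0.4656    0.3904 -179.6       3.4   ]
    [0.4656 0.3904 0.4    3.4   ]
thinD [[0.407, 0.283], [0.461, 0.269], [0.433, 0.133], [0.386, 0.144]] [0.14, 0.055, 0.138, 0.048]
    [  0.4218   0.2074 -10.7      4.9   ]
    [  0.4218   0.2074 169.3      4.9   ]
thickD [[0.594, 0.32], [0.65, 0.33], [0.664, 0.2], [0.606, 0.183]] [0.138, 0.057, 0.131, 0.06]
    [0.6284 0.2582 6.5    5.1   ]
    [   0.6284    0.2582 -173.5       5.1   ]
panelD [[0.431, 0.446], [0.484, 0.445], [0.492, 0.31], [0.438, 0.31]] [0.136, 0.053, 0.135, 0.053]
    [0.4613 0.3779 2.7    6.2   ]
    [   0.4613    0.3779 -177.3       6.2   ]
base [[0.481, 0.012], [0.583, -0.019], [0.499, -0.343], [0.396, -0.317]] [0.34, 0.106, 0.335, 0.106]
    [  0.4897  -0.1669 -14.6      2.6   ]
    [  0.4897  -0.1669 165.4      2.6   ]
plat [[0.478, -0.074], [0.553, -0.096], [0.512, -0.232], [0.445, -0.211]] [0.141, 0.078, 0.141, 0.07]
    [  0.4967  -0.1534 -15.5      2.4   ]
    [ 4.967e-01 -1.534e-01  1.645e+02  2.400e+00]
bottle [0.756 0.043 0.   ]
mug [ 0.703 -0.237 -0.   ]
tape [ 0.334 -0.3    0.02 ]
brushend [ 0.382 -0.059  0.01 ]
brushtip [0.368 0.144 0.01 ]
```

```bash
python3 - <<'E'
from rig import *
import cv2
c=capture("wrist");print(c["T_tool_cam"].round(4),c["vertical_fov"],c["cx"],c["cy"])
cv2.imwrite("pics/w0.png",cv2.cvtColor(c["image"],cv2.COLOR_RGB2BGR))
E
cat >> h.py <<'E'
from scipy.spatial.transform import Rotation as Rn
def Tcam(c,s):
    T=np.eye(4);T[:3,:3]=s["tcp_rot"];T[:3,3]=s["position"];return T@c["T_tool_cam"]
def down(yaw,tilt=0,ax=[1,0,0]):
    """tool down; tool y at world angle yaw deg (start: yaw=0); tilt about a tool axis"""
    a=np.radians(yaw);y=np.array([np.cos(a),np.sin(a),0]);z=np.array([0,0,-1.]);R=np.c_[np.cross(y,z),y,z]
    return R@Rn.from_rotvec(np.radians(tilt)*np.array(ax)).as_matrix()
def go(pos,R,p0,R0):
    d=R0.T@(np.asarray(pos)-p0)/.3;r=Rn.from_matrix(R0.T@R).as_rotvec()/np.radians(45)
    return np.r_[d,r].round(4).tolist()
def cap(name,out=None):
    from rig import capture,read_state
    s=read_state();c=capture(name)
    if name=="wrist": c["world_from_camera"]=Tcam(c,s)
    if out: cv2.imwrite("pics/"+out,cv2.cvtColor(c["image"],cv2.COLOR_RGB2BGR)); pickle.dump(c,open(out[:-4]+".pkl","wb"))
    return c
E
python3 - <<'E'
from h import *;from rig import *
s=read_state();print(go([.49,.28,.45],down(0),s["position"],s["tcp_rot"]))
E
```

```text
[[ 4.000e-04 -9.646e-01 -2.639e-01  7.260e-02]
 [ 1.000e+00  4.000e-04  2.000e-04 -5.000e-04]
 [-0.000e+00 -2.639e-01  9.646e-01 -1.707e-01]
 [ 0.000e+00  0.000e+00  0.000e+00  1.000e+00]] 65.29932104867846 318.70800118363934 193.2983237798158
[0.9331, -0.4494, -0.7867, -0.0021, -0.0004, -0.0]
```

View pics/w0.png

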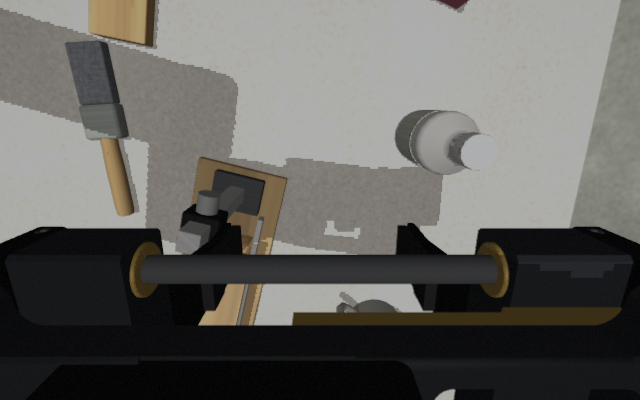

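The wrist view shows the pointer block at (200,215), the brush on the left and the bottle at (450,140). I'll move to view the boards from above.

Request:
step_arm --pt "0.8 -0.313 -0.39 0 0 0 -1" --pt "0.8 -0.313 -0.39 0 0 0 -1" --pt "0.8 -0.313 -0.39 0 0 0 -1" --pt "0.8 -0.313 -0.39 0 0 0 -1" --pt "0.8 -0.313 -0.39 0 0 0 -1" --pt "0.8 -0.313 -0.39 0 0 0 -1" --pt "0.8 -0.313 -0.39 0 0 0 -1" --pt "0.8 -0.313 -0.39 0 0 0 -1"

```text
time_s: 0.82
position: [0.5298, 0.2456, 0.3348]
tcp_rot: [[-0.006, 1.0, 0.005], [1.0, 0.006, 0.004], [0.004, 0.005, -1.0]]
force: [0.6, 0.0, 0.6]
opening: 0.999
grasp_force: 0.0
```

```bash
python3 - <<'E'
from h import *
c=cap("wrist","w1.png");print(c["world_from_camera"].round(3))
E
```

```text
[[ 1.     0.005  0.006  0.528]
 [ 0.007 -0.966 -0.26   0.317]
 [ 0.005  0.26  -0.966  0.506]
 [ 0.     0.     0.     1.   ]]
```

View pics/w1.png

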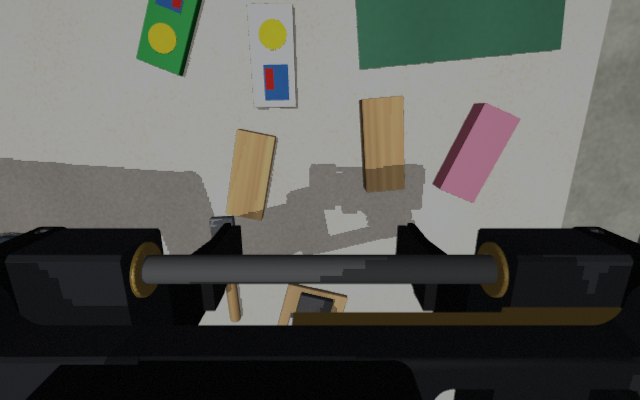

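The wrist view shows the panel at (274,55), the thin spacer at (251,174), the thick spacer at (384,144), and pink and green decoys beside them.

```bash
python3 - <<'E'
from h import *
c=pickle.load(open("w1.pkl","rb"))
for n,q,z,w in [("thin",[(237,130),(275,135),(262,218),(227,212)],.018,.06),("thick",[(361,99),(403,96),(404,189),(366,191)],.036,.06),("panel",[(248,5),(293,3),(296,106),(254,107)],.016,.064)]:
    P=ray(c,q,z);print(n,fit(P,box(w,.14)),[round(float(np.linalg.norm(P[i]-P[i-1])),3) for i in range(4)])
p=ray(c,[(291,286),(346,294)],.01);print(p.round(3), "expect base far corners of stand")
R=lambda a:np.array([[np.cos(a),-np.sin(a)],[np.sin(a),np.cos(a)]])
a=np.radians(-15);print((R(a)@np.array([[-.055,.155],[.055,.155]]).T).T+[.495,-.153])
E
```

```text
thin [  0.4217   0.2156 -10.3      2.4   ] [0.135, 0.058, 0.138, 0.058]
thick [0.6277 0.2659 5.1    1.2   ] [0.138, 0.061, 0.139, 0.059]
panel [0.4631 0.3902 1.1    1.3   ] [0.137, 0.063, 0.138, 0.064]
[[ 0.483  0.012  0.01 ]
 [ 0.582 -0.003  0.01 ]] expect base far corners of stand
[[ 0.48199103  0.01095355]
 [ 0.58824287 -0.01751654]]
```

Board poses agree with the first estimate. Next I'll measure the pointer from the wedge side with a tilted wrist view.

```bash
python3 - <<'E'
from h import *;from rig import *
s=read_state();p,R=s["position"],s["tcp_rot"]
for t in (0,60,-60): print(t,down(0,t,[0,1,0])[:,2].round(2))
A=down(0,-30,[0,1,0]);B=down(0,-60,[0,1,0])
if A[1,2]<0: A=down(0,30,[0,1,0]);B=down(0,60,[0,1,0])
print(go([.517,-.09,.37],A,p,R)); print(go([.517,-.36,.15],B,np.array([.517,-.09,.37]),A))
E
```

```text
0 [ 0.  0. -1.]
60 [ 0.    0.87 -0.5 ]
-60 [ 0.   -0.87 -0.5 ]
[-1.1091, -0.0498, -0.1241, 0.0025, 0.6652, 0.0073]
[-1.1461, 0.0, 0.1851, 0.0, 0.6667, 0.0]
```

Request:
step_arm --pt "-1 -0.05 -0.12 0 0.667 0 -1" --pt "-1 -0.05 -0.12 0 0.667 0 -1" --pt "-1 -0.05 -0.12 0 0.667 0 -1" --pt "-1 -0.05 -0.12 0 0.667 0 -1" --pt "-1 -0.05 -0.12 0 0.667 0 -1" --pt "-1 -0.05 -0.12 0 0.667 0 -1" --pt "-1 -0.05 -0.12 0 0.667 0 -1" --pt "-1 -0.05 -0.12 0 0.667 0 -1"

```text
time_s: 1.53
position: [0.5163, -0.0677, 0.3662]
tcp_rot: [[0.008, 1.0, 0.004], [0.868, -0.009, 0.497], [0.497, -0.001, -0.868]]
force: [1.1, -0.2, 0.3]
opening: 1.0
grasp_force: 0.0
```

```bash
python3 - <<'E'
from h import *;from rig import *
s=read_state();p,R=s["position"],s["tcp_rot"]
print(p,go([.517,-.34,.16],down(0,60,[0,1,0]),p,R))
E
```

```text
[ 0.51631316 -0.06774859  0.36624365] [-1.1292, 0.0106, 0.1451, 0.0072, 0.6706, -0.0085]
```

Request:
step_arm --pt "-1 0.01 0.16 0 0.67 0 -1" --pt "-1 0.01 0.16 0 0.67 0 -1" --pt "-1 0.01 0.16 0 0.67 0 -1" --pt "-1 0.01 0.16 0 0.67 0 -1" --pt "-1 0.01 0.16 0 0.67 0 -1" --pt "-1 0.01 0.16 0 0.67 0 -1" --pt "-1 0.01 0.16 0 0.67 0 -1" --pt "-1 0.01 0.16 0 0.67 0 -1"

```text
time_s: 2.2
position: [0.517, -0.2999, 0.1691]
tcp_rot: [[0.007, 1.0, 0.003], [0.495, -0.006, 0.869], [0.869, -0.005, -0.495]]
force: [0.5, 0.2, -0.6]
opening: 0.998
grasp_force: 0.0
```

```bash
python3 - <<'E'
from h import *
c=cap("wrist","w2.png");T=c["world_from_camera"];print(T.round(3))
print(proj(c,[[.517,-.071,.106],[.517,-.071,.136],[.53,-.03,.165]]))
t=proj(c,[[.517,-.071,.12]])[0].astype(int);x0,y0=max(t[0]-70,0),max(t[1]-70,0)
print(x0,y0);cv2.imwrite("pics/w2c.png",cv2.resize(cv2.imread("pics/w2.png")[y0:y0+150,x0:x0+160],None,fx=4,fy=4,interpolation=cv2.INTER_CUBIC))
E
```

```text
[[ 1.    -0.007  0.     0.517]
 [-0.005 -0.707  0.707 -0.412]
 [-0.005 -0.707 -0.707  0.317]
 [ 0.     0.     0.     1.   ]]
[[318.39953804 119.81928673]
 [318.2523938   97.63514375]
 [328.71098926  58.76047304]]
248 39
```

View pics/w2c.png

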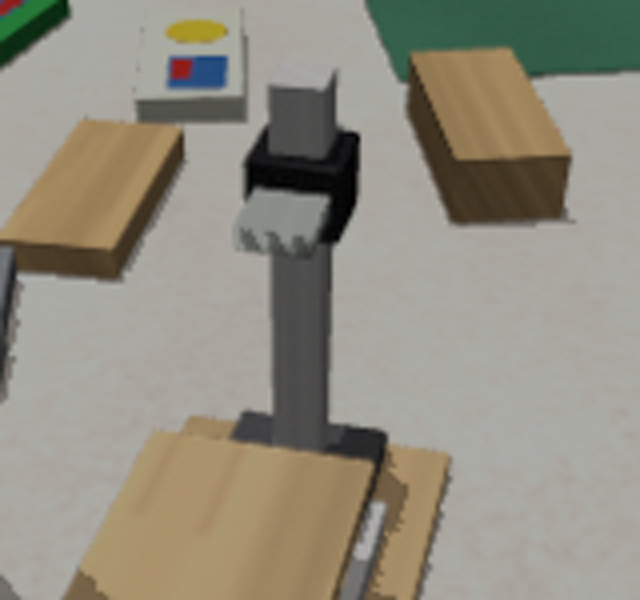

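The crop shows the pointer's end face centred at about (279,242), the post's front top edge at about v=88 and the platform's far corners at (155,430) and (375,460).

```bash
cat >> h.py <<'E'
def L2W(L,o=(.495,-.153),yaw=-15):
    a=np.radians(yaw);L=np.atleast_2d(L);return np.c_[o[0]+L[:,0]*np.cos(a)-L[:,1]*np.sin(a),o[1]+L[:,0]*np.sin(a)+L[:,1]*np.cos(a),L[:,2]]
E
python3 - <<'E'
from h import *
c=pickle.load(open("w2.pkl","rb"))
o=lambda p:np.array([248,39])+(np.array(p)+.5)/4-.5
L=np.array([(-.038,.07,.066),(.038,.07,.066),(-.009,.116,.165),(.009,.116,.165),(-.055,.155,.01),(.055,.155,.01)])
m=o([(155,430),(375,460),(270,86),(332,89),(190,417),(451,455)])
# tip: mid end-face, top edge corners, bottom edge corners
tip=o([(238,232),(318,236),(240,251),(317,253)])
def tl(h): return np.array([(-.012,.085,h+.004),(.012,.085,h+.004),(-.012,.085,h-.004),(.012,.085,h-.004)])
def res(q): return np.r_[(proj(c,L2W(L,q[:2],q[2]))-m).ravel()-np.tile(q[4:6],6),(proj(c,L2W(tl(q[3]),q[:2],q[2]))-tip).ravel()-np.tile(q[4:6],4),q[4:6]/2,(q[:2]-[.495,-.153])/.002]
r=least_squares(res,[.495,-.153,-15,.12,0,0],x_scale=[.01,.01,5,.01,1,1]);print(r.x.round(4));print(r.fun.round(2))
E
```

```text
[  0.4955  -0.1516 -13.8709   0.1311   0.6866   1.2231]
[ 0.3   0.36  1.53  0.96  0.14 -0.2  -0.6   0.43 -0.11 -0.56  0.81 -0.74
 -0.25 -1.42 -0.63 -0.19 -0.55 -0.05 -0.47  1.71  0.34  0.61  0.26  0.71]
```

The pointer is at about 131 mm, so the thick spacer suits. Going to fetch it.

```bash
python3 - <<'E'
from h import *;from rig import *
s=read_state();p,R=s["position"],s["tcp_rot"]
A=down(2.5,10,[0,1,0]);a=np.array([.58,.0,.36])
print(go(a,A,p,R)); print(go([.628,.266,.12],down(5),a,A))
E
```

```text
[1.0465, 0.2005, 0.554, 0.0323, -1.1186, -0.0566]
[0.7266, 0.1985, 0.9405, 0.0048, -0.2222, -0.0554]
```

Request:
step_arm --pt "1 0.2 0.5 0.03 -1 -0.05 -1" --pt "1 0.2 0.5 0.03 -1 -0.05 -1" --pt "1 0.2 0.5 0.03 -1 -0.05 -1" --pt "1 0.2 0.5 0.03 -1 -0.05 -1" --pt "1 0.2 0.5 0.03 -1 -0.05 -1" --pt "1 0.2 0.5 0.03 -1 -0.05 -1" --pt "1 0.2 0.5 0.03 -1 -0.05 -1" --pt "1 0.2 0.5 0.03 -1 -0.05 -1"

```text
time_s: 2.92
position: [0.5758, -0.0166, 0.3615]
tcp_rot: [[-0.05, 0.999, -0.004], [0.964, 0.049, 0.26], [0.26, 0.009, -0.966]]
force: [1.4, 0.4, 0.3]
opening: 0.999
grasp_force: 0.0
```

```bash
cat > st.py <<'E'
import sys
from h import *;from rig import *
s=read_state();p,R=s["position"],s["tcp_rot"]
x,y,z,yaw=map(float,sys.argv[1:5])
print(p.round(4),go([x,y,z],down(yaw),p,R),s["force"].round(1),s["opening"])
E
python3 st.py .628 .266 .12 5
```

```text
[ 0.5758 -0.0166  0.3615] [0.6906, 0.2129, 1.0215, 0.0176, -0.3344, -0.0466] [1.4 0.4 0.3] 0.9993317381639204
```

Request:
step_arm --pt "0.69 0.21 0.6 0.018 -0.334 -0.047 -1" --pt "0.69 0.21 0.6 0.018 -0.334 -0.047 -1" --pt "0.69 0.21 0.6 0.018 -0.334 -0.047 -1" --pt "0.69 0.213 0.8 0.018 -0.334 -0.047 -1" --pt "0.69 0.213 1 0.018 -0.334 -0.047 -1" --pt "0.69 0.213 1 0.018 -0.334 -0.047 -1" --pt "0.69 0.213 1 0.018 -0.334 -0.047 -1" --pt "0.69 0.213 1 0.018 -0.334 -0.047 -1"

```text
time_s: 3.58
position: [0.6239, 0.2324, 0.1543]
tcp_rot: [[-0.084, 0.996, -0.004], [0.996, 0.084, 0.002], [0.003, -0.004, -1.0]]
force: [0.5, 0.2, 0.3]
opening: 1.002
grasp_force: 0.0
```

```bash
python3 st.py .628 .266 .033 5
```

```text
[0.6239 0.2324 0.1543] [0.1092, 0.0244, 0.4045, -0.0049, -0.0034, -0.0041] [0.5 0.2 0.3] 1.0021040800382925
```

Request:
step_arm --pt "0.109 0.024 0.1 -0.005 -0.003 -0.004 -1" --pt "0.109 0.024 0.1 -0.005 -0.003 -0.004 -1" --pt "0.109 0.024 0.1 -0.005 -0.003 -0.004 -1" --pt "0.109 0.024 0.1 -0.005 -0.003 -0.004 -1"

```text
time_s: 3.92
position: [0.6293, 0.2637, 0.1254]
tcp_rot: [[-0.087, 0.996, 0.0], [0.996, 0.087, -0.0], [-0.0, 0.0, -1.0]]
force: [0.4, -0.0, 1.0]
opening: 1.002
grasp_force: 0.0
```

```bash
python3 st.py .628 .266 .033 5
```

```text
[0.6293 0.2637 0.1254] [0.0082, -0.0038, 0.308, 0.0003, 0.0006, -0.0001] [ 0.4 -0.   1. ] 1.001912164767509
```

Lag is small. I'll descend and grasp.

Request:
step_arm --pt "0.008 -0.004 0.1 0 0 0 -1" --pt "0.008 -0.004 0.2 0 0 0 -1" --pt "0.008 -0.004 0.27 0 0 0 -1" --pt "0.008 -0.004 0.308 0 0 0 -1" --pt "0.008 -0.004 0.308 0 0 0 -1" --pt "0.008 -0.004 0.308 0 0 0 0.7" --pt "0.008 -0.004 0.308 0 0 0 0.7" --pt "0.008 -0.004 0.308 0 0 0 0.7"

```text
time_s: 4.58
position: [0.6304, 0.2657, 0.0345]
tcp_rot: [[-0.085, 0.996, 0.004], [0.996, 0.085, 0.001], [0.0, 0.004, -1.0]]
force: [0.5, 0.9, 0.1]
opening: 0.855
grasp_force: 0.0
```

Request:
step_arm --pt "0 0 0 0 0 0 0.7" --pt "0 0 0 0 0 0 0.7" --pt "0 0 0 0 0 0 0.7" --pt "0 0 0 0 0 0 0.7"

```text
time_s: 4.92
position: [0.6288, 0.2657, 0.0324]
tcp_rot: [[-0.086, 0.996, 0.001], [0.996, 0.086, -0.0], [-0.0, 0.001, -1.0]]
force: [-0.2, 0.2, -0.3]
opening: 0.556
grasp_force: 0.0
```

```bash
python3 - <<'E'
from h import *;from rig import *
s=read_state();p,R=s["position"],s["tcp_rot"]
a=np.array([.59,.08,.30]);A=down(-6)
print(p,go(a,A,p,R),go([.4955,-.152,.16],down(-14),a,A))
E
```

```text
[0.62881521 0.26568855 0.03237012] [-0.6058, -0.1816, -0.8921, 0.0007, 0.0002, 0.2428] [-0.802, -0.2324, 0.4667, 0.0, 0.0, 0.1778]
```

Request:
step_arm --pt "0 0 0 0 0 0 0.7" --pt "0 0 0 0 0 0 0.7" --pt "0 0 0 0 0 0 0.7"

```text
time_s: 5.17
position: [0.6286, 0.2656, 0.0319]
tcp_rot: [[-0.086, 0.996, -0.0], [0.996, 0.086, -0.0], [-0.0, -0.0, -1.0]]
force: [-0.3, -0.3, -0.3]
opening: 0.325
grasp_force: 0.0
```

```bash
python3 - <<'E'
from h import *
for n in("side","scene"): cap(n,n+"1.png")
a=cv2.imread("pics/side1.png")[110:260,250:450];b=cv2.imread("pics/scene1.png")[170:320,280:480]
cv2.imwrite("pics/j1.png",cv2.resize(np.hstack([a,b]),None,fx=2,fy=2,interpolation=cv2.INTER_CUBIC))
E
```

```text
(no output)
```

View pics/j1.png

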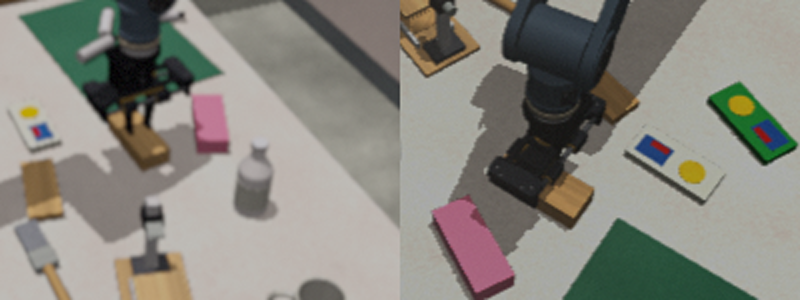

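The joined picture shows the gripper over the thick spacer, but the jaws read nearly shut with no grip force. I need a closer look before going on.

```bash
python3 - <<'E'
from h import *;from rig import read_state
c=cap("wrist","w3.png");s=read_state();print(s["opening"],s["grasp_force"],s["position"],s["time_s"])
a=cv2.resize(cv2.imread("pics/w3.png")[100:400,120:520],(400,300))
b=cv2.resize(cv2.imread("pics/side1.png")[140:215,290:390],(400,300),interpolation=cv2.INTER_CUBIC)
cap("side","side2.png");cap("scene","scene2.png")
e=cv2.resize(cv2.imread("pics/side2.png")[140:215,290:390],(400,300),interpolation=cv2.INTER_CUBIC)
f=cv2.resize(cv2.imread("pics/scene2.png")[215:290,310:410],(400,300),interpolation=cv2.INTER_CUBIC)
cv2.imwrite("pics/j2.png",np.vstack([np.hstack([a,b]),np.hstack([e,f])]))
E
```

```text
0.2020350200979938 0.0 [0.62865089 0.26556788 0.03189362] 5.3167
```

View pics/j2.png

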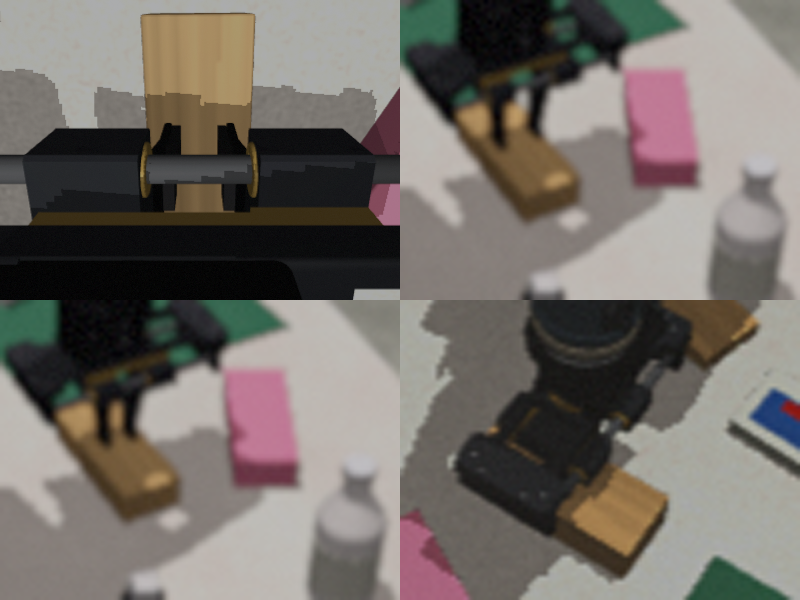

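The fingers have closed just above the spacer, and the wrist camera agrees: the fingertips sit about 6 mm behind the reported TCP, not 25 mm ahead. I'll open, go about 30 mm lower and watch the force.

Request:
step_arm --pt "0 0 -0.02 0 0 0 -1" --pt "0 0 -0.02 0 0 0 -1" --pt "0 0 -0.02 0 0 0 -1" --pt "0 0 -0.02 0 0 0 -1" --pt "0 0 -0.02 0 0 0 -1" --pt "0 0 -0.02 0 0 0 -1" --pt "0 0 -0.02 0 0 0 -1" --pt "0 0 -0.02 0 0 0 -1"

```text
time_s: 6.08
position: [0.6286, 0.2656, 0.0379]
tcp_rot: [[-0.086, 0.996, -0.0], [0.996, 0.086, -0.0], [-0.0, -0.0, -1.0]]
force: [-0.3, 0.2, -0.1]
opening: 0.692
grasp_force: 0.0
```

Request:
step_arm --pt "0 0 0 0 0 0 -1" --pt "0 0 0 0 0 0 -1" --pt "0 0 0.02 0 0 0 -1" --pt "0 0 0.04 0 0 0 -1" --pt "0 0 0.06 0 0 0 -1" --pt "0 0 0.08 0 0 0 -1" --pt "0 0 0.08 0 0 0 -1"

```text
time_s: 6.67
position: [0.6273, 0.2652, 0.0119]
tcp_rot: [[-0.086, 0.996, -0.003], [0.996, 0.086, -0.001], [-0.001, -0.003, -1.0]]
force: [-1.3, 0.8, -0.6]
opening: 0.996
grasp_force: 0.0
```

No contact at z = 12 mm, which confirms the offset. I'll go a little lower and close.

Request:
step_arm --pt "0 0 0.015 0 0 0 -1" --pt "0 0 0.025 0 0 0 -1" --pt "0 0 0.025 0 0 0 0.7" --pt "0 0 0.025 0 0 0 0.7" --pt "0 0 0.025 0 0 0 0.7" --pt "0 0 0.025 0 0 0 0.7" --pt "0 0 0.025 0 0 0 0.7" --pt "0 0 0.025 0 0 0 0.7"

```text
time_s: 7.33
position: [0.6289, 0.2656, 0.0068]
tcp_rot: [[-0.086, 0.996, 0.0], [0.996, 0.086, -0.0], [-0.0, 0.0, -1.0]]
force: [-0.3, 0.2, 0.5]
opening: 0.686
grasp_force: 30.0
```

```bash
python3 - <<'E'
from h import *;from rig import *
s=read_state();p,R=s["position"],s["tcp_rot"];print(s["opening"],s["grasp_force"])
a=np.array([.59,.08,.26]);A=down(-5)
print(p,go(a,A,p,R),go([.4955,-.152,.14],down(-14),a,A))
c=pickle.load(open("w1.pkl","rb"))
E
```

```text
0.6863246651402021 29.985913038253784
[0.62885294 0.26562319 0.00682934] [-0.6055, -0.1817, -0.8439, 0.0006, 0.0002, 0.2204] [-0.7978, -0.2464, 0.4, 0.0, 0.0, 0.2]
```

Gripped: 60 mm wide, 30 N. Lifting and carrying it towards the stand.

Request:
step_arm --pt "0 0 -0.1 0 0 0 0.7" --pt "0 0 -0.22 0 0 0 0.7" --pt "-0.1 -0.03 -0.36 0 0 0.05 0.7" --pt "-0.2 -0.06 -0.5 0 0 0.1 0.7" --pt "-0.3 -0.1 -0.6 0 0 0.15 0.7" --pt "-0.4 -0.13 -0.7 0 0 0.22 0.7" --pt "-0.5 -0.16 -0.8 0 0 0.22 0.7" --pt "-0.6 -0.18 -0.86 0 0 0.22 0.7"

```text
time_s: 8.0
position: [0.5917, 0.0973, 0.254]
tcp_rot: [[0.086, 0.996, 0.0], [0.996, -0.086, 0.0], [0.0, -0.0, -1.0]]
force: [0.9, -0.7, -3.2]
opening: 0.69
grasp_force: 30.0
```

```bash
python3 st.py .495 -.1525 .25 -14.4
```

```text
[0.5917 0.0973 0.254 ] [-0.8573, -0.2495, 0.0133, -0.0, -0.0002, 0.2105] [ 0.9 -0.7 -3.2] 0.6903093255038644
```

Request:
step_arm --pt "-0.13 -0.04 0 0 0 0.05 0.7" --pt "-0.25 -0.07 0 0 0 0.1 0.7" --pt "-0.37 -0.11 0 0 0 0.15 0.7" --pt "-0.5 -0.15 0 0 0 0.21 0.7" --pt "-0.62 -0.18 0 0 0 0.21 0.7" --pt "-0.74 -0.22 0 0 0 0.21 0.7" --pt "-0.8 -0.24 0.01 0 0 0.21 0.7" --pt "-0.8 -0.24 0.01 0 0 0.21 0.7"

```text
time_s: 8.67
position: [0.498, -0.1385, 0.2488]
tcp_rot: [[0.254, 0.967, -0.003], [0.967, -0.254, -0.001], [-0.002, -0.002, -1.0]]
force: [0.0, 0.6, -3.0]
opening: 0.691
grasp_force: 30.0
```

```bash
python3 st.py .495 -.1525 .12 -14.4
python3 - <<'E'
from h import *
for n in("side","scene"): cap(n,n+"3.png")
E
```

```text
[ 0.498  -0.1385  0.2488] [-0.0469, 0.0033, 0.4294, -0.0027, 0.0024, -0.0069] [ 0.   0.6 -3. ] 0.6906656529425816
```

Request:
step_arm --pt "-0.047 0.003 0 -0.003 0.002 -0.006 0.7" --pt "-0.047 0.003 0 -0.003 0.002 -0.006 0.7" --pt "-0.047 0.003 0.1 -0.003 0.002 -0.006 0.7" --pt "-0.047 0.003 0.2 -0.003 0.002 -0.006 0.7" --pt "-0.047 0.003 0.3 -0.003 0.002 -0.006 0.7" --pt "-0.047 0.003 0.4 -0.003 0.002 -0.006 0.7" --pt "-0.047 0.003 0.47 -0.003 0.002 -0.006 0.7" --pt "-0.047 0.003 0.5 -0.003 0.002 -0.006 0.7"

```text
time_s: 9.43
position: [0.4962, -0.1464, 0.0967]
tcp_rot: [[0.243, 0.97, -0.002], [0.97, -0.243, 0.004], [0.003, -0.003, -1.0]]
force: [-1.1, 0.4, -2.9]
opening: 0.688
grasp_force: 30.0
```

```bash
python3 st.py .495 -.1525 .074 -14.4; python3 - <<'E'
from h import *
for n in("side","scene"): cap(n,n+"4.png")
E
```

```text
[ 0.4962 -0.1464  0.0967] [-0.0208, 0.0012, 0.0756, -0.0039, -0.0041, 0.0069] [-1.1  0.4 -2.9] 0.688086590651282
```

Request:
step_arm --pt "-0.021 0.001 0 -0.003 -0.003 0.003 0.7" --pt "-0.021 0.001 0.03 -0.003 -0.003 0.003 0.7" --pt "-0.021 0.001 0.055 -0.003 -0.003 0.003 0.7" --pt "-0.021 0.001 0.07 -0.003 -0.003 0.003 0.7" --pt "-0.021 0.001 0.07 -0.003 -0.003 0.003 0.7"

```text
time_s: 9.95
position: [0.4958, -0.1549, 0.078]
tcp_rot: [[0.247, 0.969, 0.003], [0.969, -0.247, -0.001], [-0.001, 0.004, -1.0]]
force: [-0.4, 0.2, -3.6]
opening: 0.687
grasp_force: 30.0
```

```bash
python3 st.py .495 -.1525 .074 -14.4
```

```text
[ 0.4958 -0.1549  0.078 ] [0.0071, -0.0047, 0.0132, 0.0045, 0.0008, 0.0018] [-0.4  0.2 -3.6] 0.6874153950516284
```

Request:
step_arm --pt "0.004 -0.002 0.01 0 0 0 0.7" --pt "0.004 -0.002 0.016 0 0 0 0.7" --pt "0.004 -0.002 0.02 0 0 0 0.7" --pt "0.004 -0.002 0.02 0 0 0 0.7"

```text
time_s: 10.28
position: [0.4961, -0.1537, 0.0729]
tcp_rot: [[0.247, 0.969, 0.004], [0.969, -0.247, -0.002], [-0.001, 0.005, -1.0]]
force: [-0.8, 0.6, 0.8]
opening: 0.688
grasp_force: 30.0
```

```bash
python3 st.py .495 -.1525 .074 -14.4
```

```text
[ 0.4961 -0.1537  0.0729] [0.0029, -0.0045, -0.0037, 0.006, 0.0012, 0.0023] [-0.8  0.6  0.8] 0.6878390449851883
```

Contact at the expected height. I'll release and lift.

Request:
step_arm --pt "0 0 0 0 0 0 -1" --pt "0 0 0 0 0 0 -1" --pt "0 0 0 0 0 0 -1" --pt "0 0 0 0 0 0 -1" --pt "0 0 -0.05 0 0 0 -1" --pt "0 0 -0.15 0 0 0 -1" --pt "0 0 -0.29 0 0 0 -1" --pt "0 0 -0.43 0 0 0 -1"

```text
time_s: 10.95
position: [0.4946, -0.1531, 0.2015]
tcp_rot: [[0.247, 0.969, 0.002], [0.969, -0.247, -0.001], [-0.0, 0.002, -1.0]]
force: [0.9, -1.8, 0.1]
opening: 0.998
grasp_force: 0.0
```

```bash
python3 st.py .56 -.02 .30 -8;python3 - <<'E'
from h import *
for n in("side","scene"): cap(n,n+"5.png")
E
```

```text
[ 0.4946 -0.1531  0.2015] [0.4836, 0.1022, -0.3283, 0.0024, 0.0004, -0.1401] [ 0.9 -1.8  0.1] 0.9977284600002274
```

Request:
step_arm --pt "0.14 0 -0.1 0 0 -0.1 -1" --pt "0.28 0 -0.15 0 0 -0.2 -1" --pt "0.42 0 -0.15 0 0 -0.3 -1" --pt "0.56 -0.02 -0.15 0 0 -0.344 -1" --pt "0.7 -0.1 -0.15 0 0 -0.344 -1" --pt "0.83 -0.2 -0.15 0 0 -0.344 -1" --pt "0.95 -0.28 -0.1 0 0 -0.344 -1" --pt "1 -0.35 -0.05 0 0 -0.344 -1"

```text
time_s: 11.72
position: [0.4763, 0.1528, 0.2217]
tcp_rot: [[-0.021, 1.0, 0.01], [1.0, 0.021, -0.001], [-0.001, 0.01, -1.0]]
force: [0.5, 0.7, -0.0]
opening: 0.995
grasp_force: 0.0
```

```bash
python3 st.py .4631 .3902 .08 1.1;python3 - <<'E'
from h import *
for n in("side","scene"): cap(n,n+"6.png")
E
```

```text
[0.4763 0.1528 0.2217] [0.7929, -0.0319, 0.4708, 0.0125, 0.0019, 0.0022] [ 0.5  0.7 -0. ] 0.9950301884059803
```

Request:
step_arm --pt "0.14 -0.01 0 0 0 0 -1" --pt "0.28 -0.01 0 0 0 0 -1" --pt "0.42 -0.02 0.05 0 0 0 -1" --pt "0.56 -0.03 0.1 0 0 0 -1" --pt "0.69 -0.035 0.2 0 0 0 -1" --pt "0.77 -0.035 0.3 0 0 0 -1" --pt "0.77 -0.035 0.4 0 0 0 -1" --pt "0.77 -0.035 0.45 0 0 0 -1"

```text
time_s: 12.48
position: [0.4583, 0.3816, 0.0806]
tcp_rot: [[-0.024, 1.0, -0.0], [1.0, 0.024, -0.005], [-0.005, -0.0, -1.0]]
force: [0.2, -0.0, -1.0]
opening: 1.001
grasp_force: 0.0
```

```bash
python3 st.py .4631 .3902 -.002 1.1
```

```text
[0.4583 0.3816 0.0806] [0.0296, 0.0169, 0.2753, -0.0004, 0.006, 0.0055] [ 0.2 -0.  -1. ] 1.000734386950434
```

Request:
step_arm --pt "0.029 0.014 0 0 0 0.003 -1" --pt "0.029 0.014 0.06 0 0 0.003 -1" --pt "0.029 0.014 0.12 0 0 0.003 -1" --pt "0.029 0.014 0.18 0 0 0.003 -1" --pt "0.029 0.014 0.22 0 0 0.003 -1" --pt "0.029 0.014 0.24 0 0 0.003 -1" --pt "0.029 0.014 0.24 0 0 0.003 -1"

```text
time_s: 13.07
position: [0.4649, 0.3891, 0.0127]
tcp_rot: [[-0.017, 1.0, 0.004], [1.0, 0.017, -0.003], [-0.003, 0.004, -1.0]]
force: [0.7, -0.2, 0.5]
opening: 1.001
grasp_force: 0.0
```

```bash
python3 st.py .4631 .3902 -.002 1.1
```

```text
[0.4649 0.3891 0.0127] [0.004, -0.0062, 0.049, 0.0045, 0.0036, -0.0022] [ 0.7 -0.2  0.5] 1.000992709382122
```

Request:
step_arm --pt "0.003 -0.003 0.015 0 0 0 -1" --pt "0.003 -0.003 0.03 0 0 0 -1" --pt "0.003 -0.003 0.03 0 0 0 -1"

```text
time_s: 13.32
position: [0.4639, 0.3905, 0.0044]
tcp_rot: [[-0.018, 1.0, 0.005], [1.0, 0.018, -0.002], [-0.002, 0.005, -1.0]]
force: [-0.1, -0.3, -0.3]
opening: 1.001
grasp_force: 0.0
```

Request:
step_arm --pt "0 0 0.01 0 0 0 -1" --pt "0 0 0.018 0 0 0 -1" --pt "0 0 0.018 0 0 0 -1" --pt "0 0 0.018 0 0 0 0.7" --pt "0 0 0.018 0 0 0 0.7" --pt "0 0 0.018 0 0 0 0.7" --pt "0 0 0.018 0 0 0 0.7" --pt "0 0 0.018 0 0 0 0.7"

```text
time_s: 13.98
position: [0.4637, 0.3904, -0.001]
tcp_rot: [[-0.018, 1.0, 0.004], [1.0, 0.018, -0.002], [-0.002, 0.004, -1.0]]
force: [-0.5, -0.5, 0.0]
opening: 0.734
grasp_force: 30.0
```

```bash
python3 st.py .48 .12 .29 -5
```

```text
[ 0.4637  0.3904 -0.001 ] [-0.9043, 0.042, -0.9677, 0.0056, 0.0027, 0.1344] [-0.5 -0.5  0. ] 0.7344237538900846
```

The panel is gripped (64 mm). Lifting and carrying it to the stand.

Request:
step_arm --pt "0 0 -0.1 0 0 0 0.7" --pt "0 0 -0.22 0 0 0 0.7" --pt "-0.1 0 -0.34 0 0 0.03 0.7" --pt "-0.2 0.01 -0.45 0 0 0.06 0.7" --pt "-0.31 0.02 -0.55 0 0 0.1 0.7" --pt "-0.42 0.03 -0.65 0 0 0.134 0.7" --pt "-0.53 0.04 -0.75 0 0 0.134 0.7" --pt "-0.65 0.06 -0.82 0 0 0.134 0.7"

```text
time_s: 14.65
position: [0.4815, 0.2097, 0.2377]
tcp_rot: [[0.086, 0.996, 0.005], [0.996, -0.086, -0.002], [-0.001, 0.006, -1.0]]
force: [1.3, 0.2, -1.2]
opening: 0.731
grasp_force: 30.0
```

```bash
python3 st.py .495 -.1525 .25 -14.4;python3 - <<'E'
from h import *
for n in("side","scene"): cap(n,n+"7.png")
E
```

```text
[0.4815 0.2097 0.2377] [-1.1989, 0.1489, -0.0388, 0.0072, 0.001, 0.2105] [ 1.3  0.2 -1.2] 0.7307218659869916
```

Request:
step_arm --pt "-0.13 0.02 -0.03 0 0 0.03 0.7" --pt "-0.26 0.04 -0.05 0 0 0.06 0.7" --pt "-0.39 0.05 -0.05 0 0 0.1 0.7" --pt "-0.52 0.07 -0.05 0 0 0.14 0.7" --pt "-0.65 0.08 -0.05 0 0 0.18 0.7" --pt "-0.78 0.1 -0.05 0 0 0.205 0.7" --pt "-0.91 0.12 -0.05 0 0 0.205 0.7" --pt "-1 0.13 -0.05 0 0 0.205 0.7"

```text
time_s: 15.42
position: [0.4947, -0.0943, 0.2509]
tcp_rot: [[0.247, 0.969, 0.004], [0.969, -0.247, -0.003], [-0.002, 0.005, -1.0]]
force: [0.4, 0.5, -1.1]
opening: 0.731
grasp_force: 30.0
```

```bash
python3 st.py .495 -.1525 .13 -14.4
```

```text
[ 0.4947 -0.0943  0.2509] [-0.187, 0.0469, 0.4035, 0.0061, 0.0021, 0.0024] [ 0.4  0.5 -1.1] 0.7307215473009866
```

Request:
step_arm --pt "-0.1 0.025 0 0.005 0 0 0.7" --pt "-0.172 0.047 0 0.005 0 0 0.7" --pt "-0.172 0.047 0 0.005 0 0 0.7" --pt "-0.172 0.047 0.1 0.005 0 0 0.7" --pt "-0.172 0.047 0.2 0.005 0 0 0.7" --pt "-0.172 0.047 0.28 0.005 0 0 0.7" --pt "-0.172 0.047 0.3 0.005 0 0 0.7" --pt "-0.172 0.047 0.3 0.005 0 0 0.7"

```text
time_s: 16.08
position: [0.4944, -0.1435, 0.1595]
tcp_rot: [[0.245, 0.97, -0.005], [0.97, -0.245, 0.002], [0.001, -0.005, -1.0]]
force: [0.3, -1.0, -1.8]
opening: 0.732
grasp_force: 30.0
```

```bash
python3 st.py .495 -.1525 .104 -14.4
```

```text
[ 0.4944 -0.1435  0.1595] [-0.0287, 0.0103, 0.1849, -0.0065, -0.001, 0.005] [ 0.3 -1.  -1.8] 0.7320721020961712
```

Request:
step_arm --pt "-0.028 0.009 0 0 0 0.003 0.7" --pt "-0.028 0.009 0 0 0 0.003 0.7" --pt "-0.028 0.009 0.05 0 0 0.003 0.7" --pt "-0.028 0.009 0.1 0 0 0.003 0.7" --pt "-0.028 0.009 0.14 0 0 0.003 0.7" --pt "-0.028 0.009 0.15 0 0 0.003 0.7" --pt "-0.028 0.009 0.15 0 0 0.003 0.7"

```text
time_s: 16.67
position: [0.4971, -0.1546, 0.1172]
tcp_rot: [[0.248, 0.969, 0.001], [0.969, -0.248, -0.002], [-0.001, 0.002, -1.0]]
force: [-0.8, -0.1, -2.2]
opening: 0.729
grasp_force: 30.0
```

```bash
python3 st.py .4955 -.153 .103 -14.4
```

```text
[ 0.4971 -0.1546  0.1172] [0.0038, -0.0064, 0.0472, 0.0022, 0.0016, 0.0009] [-0.8 -0.1 -2.2] 0.7293371052670399
```

Request:
step_arm --pt "0.003 -0.005 0.015 0 0 0 0.7" --pt "0.003 -0.005 0.03 0 0 0 0.7" --pt "0.003 -0.005 0.04 0 0 0 0.7" --pt "0.003 -0.005 0.047 0 0 0 0.7" --pt "0.003 -0.005 0.05 0 0 0 0.7" --pt "0.003 -0.005 0.05 0 0 0 0.7"

```text
time_s: 17.17
position: [0.4954, -0.153, 0.1015]
tcp_rot: [[0.248, 0.969, 0.001], [0.969, -0.248, -0.001], [-0.001, 0.001, -1.0]]
force: [0.2, -0.3, -1.1]
opening: 0.729
grasp_force: 30.0
```

Request:
step_arm --pt "0 0 0.003 0 0 0 0.7" --pt "0 0 0.004 0 0 0 0.7" --pt "0 0 0.004 0 0 0 0.7"

```text
time_s: 17.42
position: [0.4956, -0.1531, 0.101]
tcp_rot: [[0.248, 0.969, 0.001], [0.969, -0.248, -0.002], [-0.001, 0.002, -1.0]]
force: [-1.2, 0.6, 3.2]
opening: 0.729
grasp_force: 30.0
```

Contact. I'll release, lift, and back off towards the wedge end.

Request:
step_arm --pt "0 0 0 0 0 0 -1" --pt "0 0 0 0 0 0 -1" --pt "0 0 0 0 0 0 -1" --pt "0 0 0 0 0 0 -1" --pt "0 0 -0.06 0 0 0 -1" --pt "0 0 -0.16 0 0 0 -1" --pt "0 0 -0.28 0 0 0 -1" --pt "0 0 -0.36 0 0 0 -1"

```text
time_s: 18.08
position: [0.4961, -0.1532, 0.2107]
tcp_rot: [[0.248, 0.969, 0.003], [0.969, -0.248, -0.002], [-0.002, 0.003, -1.0]]
force: [1.7, -0.1, 0.4]
opening: 0.995
grasp_force: 0.0
```

```bash
python3 - <<'E'
from h import *;from rig import *
for n in("side","scene"): cap(n,n+"8.png")
s=read_state();p,R=s["position"],s["tcp_rot"]
# side/scene: panel top colour corners -> check by min-area rect of white top? project predicted corners
for nm in("side8","scene8"):
    c=pickle.load(open(nm+".pkl","rb"));q=proj(c,L2W([(-.032,.07,.118),(.032,.07,.118),(.032,-.07,.118),(-.032,-.07,.118)],(.4955,-.153),-14.4));print(nm,q.round(1).tolist())
# wedge push pose: tool down, fingers shut, behind the wedge plate
B=down(-14.4); 
for l in (-.26,-.23): print(L2W([(0,l,.2)])[0])
print(go(L2W([(0,-.26,.24)])[0],B,p,R))
E
```

```text
side8 [[318.9, 236.4], [340.8, 234.0], [351.3, 274.0], [327.3, 277.0]]
scene8 [[298.1, 158.3], [281.5, 166.4], [259.9, 141.9], [276.0, 134.6]]
[ 0.42770705 -0.40414071  0.2       ]
[ 0.43547162 -0.37516294  0.2       ]
[-0.8653, -0.0206, -0.0883, 0.0135, 0.0046, 0.0014]
```

Request:
step_arm --pt "-0.13 0 -0.05 0.006 0 0 1" --pt "-0.26 0 -0.08 0.006 0 0 1" --pt "-0.39 -0.005 -0.08 0.006 0 0 1" --pt "-0.52 -0.01 -0.08 0.006 0 0 1" --pt "-0.65 -0.015 0 0.006 0 0 1" --pt "-0.78 -0.02 0.05 0.006 0 0 1" --pt "-0.86 -0.02 0.15 0.006 0 0 1" --pt "-0.86 -0.02 0.25 0.006 0 0 1"

```text
time_s: 18.85
position: [0.4248, -0.4084, 0.1325]
tcp_rot: [[0.252, 0.968, -0.001], [0.968, -0.252, -0.006], [-0.007, 0.0, -1.0]]
force: [0.6, -0.2, -0.4]
opening: 0.477
grasp_force: 0.0
```

```bash
cat > pw.py <<'E'
import sys
from h import *;from rig import *
s=read_state();p,R=s["position"],s["tcp_rot"];l=L2W([[0,0,0]])[0]
a=np.radians(-14.4);u=np.array([-np.sin(a),np.cos(a)]);v=np.array([np.cos(a),np.sin(a)])
d=p[:2]-[.4955,-.153];print("local",(d@v).round(4),(d@u).round(4),p[2].round(4),s["opening"])
g=np.array([.4955,-.153])+float(sys.argv[1])*u
print(go([g[0],g[1],float(sys.argv[2])],down(-14.4),p,R))
E
python3 pw.py -.255 .06
```

```text
local -0.005 -0.2649 0.1325 0.4773354211350242
[0.0348, 0.0164, 0.2414, 0.0002, 0.0084, -0.0048]
```

Request:
step_arm --pt "0 0.016 0.1 0 0.004 0 1" --pt "0 0.016 0.18 0 0.004 0 1" --pt "0 0.016 0.24 0 0.004 0 1" --pt "0.03 0.016 0.24 0 0.004 0 1" --pt "0.06 0.016 0.24 0 0.004 0 1" --pt "0.09 0.016 0.24 0 0.004 0 1" --pt "0.12 0.016 0.24 0 0.004 0 1" --pt "0.15 0.016 0.24 0 0.004 0 1"

```text
time_s: 19.52
position: [0.4421, -0.3582, 0.0631]
tcp_rot: [[0.247, 0.969, -0.002], [0.969, -0.247, 0.001], [0.001, -0.002, -1.0]]
force: [-0.5, 0.2, -0.1]
opening: 0.01
grasp_force: 0.0
```

```bash
python3 pw.py -.20 .06
```

```text
local -0.0007 -0.212 0.0631 0.010362346395576972
[0.0401, 0.0023, 0.0104, -0.0022, -0.0009, 0.0023]
```

Request:
step_arm --pt "0.015 0.002 0.008 0 0 0 1" --pt "0.03 0.002 0.008 0 0 0 1" --pt "0.045 0.002 0.008 0 0 0 1" --pt "0.06 0.002 0.008 0 0 0 1" --pt "0.07 0.002 0.008 0 0 0 1" --pt "0.08 0.002 0.008 0 0 0 1" --pt "0.09 0.002 0.008 0 0 0 1" --pt "0.1 0.002 0.008 0 0 0 1"

```text
time_s: 20.18
position: [0.4488, -0.3336, 0.0599]
tcp_rot: [[0.246, 0.969, -0.003], [0.969, -0.246, -0.003], [-0.004, -0.002, -1.0]]
force: [-6.7, -7.8, -0.4]
opening: 0.003
grasp_force: 4.5
```

```bash
python3 pw.py -.175 .06
```

```text
local -0.0003 -0.1865 0.0599 0.0029458447840253824
[0.0383, 0.0011, -0.0005, -0.0029, 0.0048, 0.0031]
```

Pushing with about 10 N. I'll go on to about 33 mm, then look.

Request:
step_arm --pt "0.01 0 0 0 0 0 1" --pt "0.02 0 0 0 0 0 1" --pt "0.03 0 0 0 0 0 1" --pt "0.035 0 0 0 0 0 1" --pt "0.04 0 0 0 0 0 1" --pt "0.045 0 0 0 0 0 1" --pt "0.05 0 0 0 0 0 1" --pt "0.05 0 0 0 0 0 1"

```text
time_s: 20.85
position: [0.4526, -0.3186, 0.0599]
tcp_rot: [[0.247, 0.969, -0.003], [0.969, -0.247, -0.002], [-0.003, -0.002, -1.0]]
force: [-5.2, -6.3, -0.0]
opening: 0.003
grasp_force: 3.8
```

```bash
python3 pw.py -.26 .06
```

```text
local -0.0003 -0.1711 0.0599 0.003048014559920398
[-0.2965, 0.0004, 0.0005, -0.0029, 0.0038, 0.0029]
```

Request:
step_arm --pt "-0.1 0 0 0 0 0 1" --pt "-0.2 0 -0.05 0 0 0 1" --pt "-0.22 0 -0.15 0 0.15 0 1" --pt "-0.22 0 -0.25 0 0.3 0 1" --pt "-0.22 0 -0.3 0 0.45 0 1" --pt "-0.22 0 -0.3 0 0.6 0 1" --pt "-0.22 0 -0.3 0 0.75 0 1" --pt "-0.22 0 -0.3 0 0.9 0 1"

```text
time_s: 21.52
position: [0.437, -0.3814, 0.1508]
tcp_rot: [[0.189, 0.969, 0.162], [0.734, -0.249, 0.632], [0.653, -0.001, -0.758]]
force: [-0.2, -0.2, -0.0]
opening: 0.005
grasp_force: 0.0
```

```bash
python3 - <<'E'
from h import *;from rig import *
s=read_state();p,R=s["position"],s["tcp_rot"];print(p)
print(go(L2W([(0,-.2,.095)],(.4955,-.153),-14.4)[0],down(-14.4,70,[0,1,0]),p,R))
E
```

```text
[ 0.43701123 -0.38135042  0.15080449]
[-0.0312, -0.0003, 0.2186, -0.0005, 0.6501, -0.0008]
```

Request:
step_arm --pt "-0.03 0 0.05 0 0.15 0 1" --pt "-0.03 0 0.1 0 0.3 0 1" --pt "-0.03 0 0.15 0 0.45 0 1" --pt "-0.03 0 0.2 0 0.6 0 1" --pt "-0.03 0 0.21 0 0.62 0 1" --pt "-0.03 0 0.21 0 0.62 0 1" --pt "-0.03 0 0.21 0 0.62 0 1"

```text
time_s: 22.1
position: [0.4454, -0.3468, 0.0961]
tcp_rot: [[0.094, 0.969, 0.229], [0.356, -0.247, 0.901], [0.93, -0.003, -0.368]]
force: [-0.7, -0.7, 0.7]
opening: 0.004
grasp_force: 0.0
```

```bash
python3 - <<'E'
from h import *
c=cap("wrist","w4.png");cap("side","side9.png");T=c["world_from_camera"];print(T.round(3))
P=proj(c,L2W([(-.032,-.07,.128),(.032,.07,.128),(0,.085,.131),(-.038,-.07,.076)],(.4955,-.153),-14.4));print(P)
y0=max(int(P[2,1])-45,0);x0=int(P[2,0])-65
a=cv2.imread("pics/w4.png")[y0:y0+100,x0:x0+133];print(x0,y0,a.shape)
A=cv2.resize(a,(798,600),interpolation=cv2.INTER_CUBIC);cv2.imwrite("pics/w4c.png",A)
E
```

```text
[[ 0.969 -0.151  0.196  0.413]
 [-0.247 -0.581  0.776 -0.474]
 [-0.004 -0.8   -0.6    0.227]
 [ 0.     0.     0.     1.   ]]
[[282.85090086 102.36115285]
 [346.09410156  60.01398736]
 [319.81656506  54.46801755]
 [280.53599845 155.13636537]]
254 9 (100, 133, 3)
```

View pics/w4c.png

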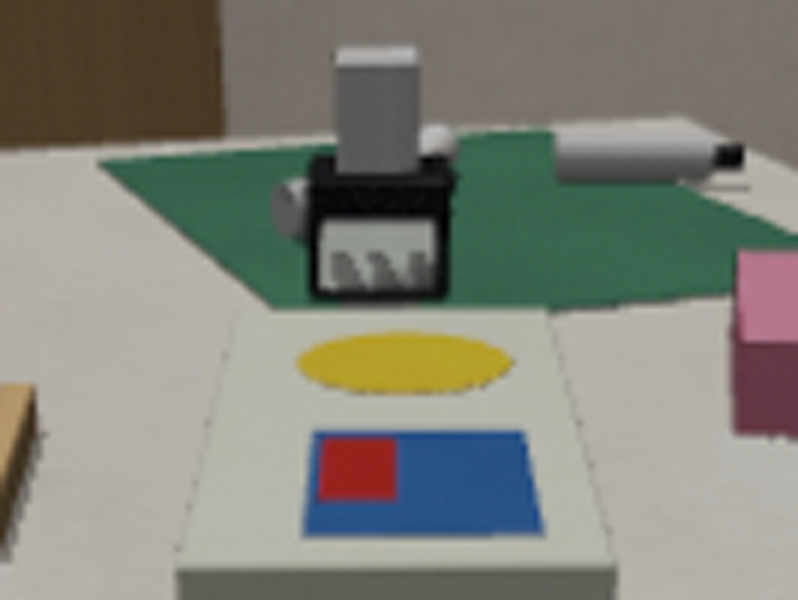

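The crop shows the pointer's end face at u 320–434, v 253–292. The panel's top has its far edge at v≈309 and near edge at v≈569 (u 178–616). The panel is still a little low. I'll check centring at the near face numerically and solve for the heights.

```bash
python3 - <<'E'
from h import *
im=cv2.imread("pics/w4.png");g=cv2.cvtColor(im,cv2.COLOR_BGR2HSV).astype(int)
for r in (108,118,124,132,140,146,150,153,156,159,162):
    row=im[r].astype(int);d=np.abs(np.diff(row,axis=0)).sum(1)
    t=[(int(u),int(d[u])) for u in range(262,380) if d[u]>45 and d[u]==d[max(u-2,0):u+3].max()]
    print(r,t,row[290].tolist(),row[320].tolist())
print("col320 sat/val",[(r,*g[r,320,:].tolist()) for r in range(100,190,3)])
c=pickle.load(open("w4.pkl","rb"))
o=lambda p:np.array([254,9])+(np.array(p)+.5)/6-.5
pan=o([(238,309),(550,309),(616,569),(178,569)])
tip=o([(320,253),(434,253),(434,292),(320,292)]);post=o([(336,66),(419,66)])
def mod(q):
    # stand x,y,yaw | panel dx dy dyaw(local), hp, ht | pixel offsets
    W=lambda L:proj(c,L2W(L,q[:2],q[2]))
    b=box(.064,.14);a=np.radians(q[5]);b=b@np.array([[np.cos(a),np.sin(a)],[-np.sin(a),np.cos(a)]])+q[3:5]
    P=W(np.c_[b,np.full(4,q[6])])
    h=q[7];T=W([(-.012,.085,h+.004),(.012,.085,h+.004),(.012,.085,h-.004),(-.012,.085,h-.004)])
    S=W([(-.009,.116,.165),(.009,.116,.165)])
    return np.r_[(P-pan).ravel(),(T-tip).ravel(),(S-post).ravel()]
def res(q): 
    m=mod(q);m=m.copy();m[0::2]-=q[8];m[1::2]-=q[9]
    return np.r_[m/.4,(q[:2]-[.4955,-.153])/.002,(q[2]+14.4)/.7,q[3:5]/.003,q[5]/1.5,(q[6]-.1278)/.003,q[8:]/1.5]
r=least_squares(res,[.4955,-.153,-14.4,0,0,0,.128,.131,0,0],x_scale=[.01,.01,1,.01,.01,1,.01,.01,1,1])
print(r.x.round(4));print((r.fun[:20]*.4).round(2)); J=np.linalg.inv(r.jac.T@r.jac);print("h diff",r.x[7]-r.x[6],"sd",np.sqrt(J[6,6]+J[7,7]-2*J[6,7]))
E
```

```text
108 [(282, 120), (356, 136)] [86, 94, 94] [87, 95, 94]
118 [(283, 126), (355, 140)] [82, 90, 89] [84, 92, 93]
124 [(287, 146), (353, 245)] [38, 58, 72] [48, 71, 88]
132 [(280, 65), (287, 169), (353, 162)] [42, 63, 79] [42, 63, 79]
140 [(288, 134), (352, 178)] [44, 65, 81] [44, 64, 81]
146 [(288, 175), (352, 114)] [38, 57, 72] [44, 65, 81]
150 [(277, 51), (288, 131), (351, 59), (355, 214)] [46, 68, 84] [41, 61, 76]
153 [(276, 80), (289, 105), (352, 46), (356, 153)] [49, 72, 89] [42, 61, 78]
156 [(276, 139), (354, 63), (359, 154)] [56, 78, 95] [55, 76, 93]
159 [(277, 123), (354, 47), (359, 126)] [54, 77, 94] [53, 77, 92]
162 [(275, 72), (288, 155), (343, 101), (357, 59), (360, 118)] [42, 68, 99] [39, 64, 96]
col320 sat/val [(100, 33, 15, 182), (103, 33, 19, 147), (106, 34, 21, 95), (109, 33, 24, 95), (112, 30, 21, 95), (115, 34, 21, 95), (118, 27, 25, 93), (121, 17, 115, 106), (124, 17, 116, 88), (127, 17, 118, 84), (130, 17, 118, 80), (133, 17, 116, 77), (136, 17, 115, 73), (139, 17, 118, 78), (142, 16, 115, 82), (145, 17, 116, 81), (148, 17, 119, 77), (151, 17, 118, 78), (154, 17, 116, 79), (157, 17, 104, 93), (160, 17, 112, 98), (163, 13, 156, 98), (166, 13, 159, 98), (169, 13, 157, 99), (172, 13, 155, 99), (175, 13, 152, 146), (178, 13, 151, 152), (181, 13, 154, 146), (184, 13, 156, 108), (187, 12, 158, 105)]
[ 4.93600e-01 -1.52600e-01 -1.41977e+01  3.00000e-03  1.00000e-03
 -2.44800e-01  1.26600e-01  1.31100e-01  1.54530e+00  4.19000e-01]
[-0.15  0.67  0.15  0.51  0.47 -0.52 -0.51 -0.32 -0.07 -0.12  0.23 -0.2
  0.15  0.12  0.08  0.2  -0.31 -0.13  0.08 -0.19]
h diff 0.004421341718473526 sd 0.0005921965055687828
```

The panel and spacer sit about 3 mm off centre and under 0.5° out of square, which is acceptable. The panel top is 3–4.5 mm below the pointer's mid-height. I'll push about 8 mm more, then measure again.

```bash
python3 pw.py -.245 .12
```

```text
local 0.0003 -0.2008 0.0979 0.006862533097448167
[0.0136, -0.0012, -0.1642, -0.0018, -1.516, 0.0014]
```

Request:
step_arm --pt "0.014 0 -0.08 0 -0.15 0 1" --pt "0.014 0 -0.16 0 -0.3 0 1" --pt "0.014 0 -0.164 0 -0.45 0 1" --pt "0.014 0 -0.164 0 -0.6 0 1" --pt "0.014 0 -0.164 0 -0.75 0 1" --pt "0.014 0 -0.164 0 -0.9 0 1" --pt "0.014 0 -0.164 0 -1 0 1" --pt "0.014 0 -0.164 0 -1 0 1"

```text
time_s: 22.87
position: [0.4362, -0.3874, 0.1235]
tcp_rot: [[0.223, 0.97, 0.098], [0.892, -0.244, 0.38], [0.393, 0.002, -0.92]]
force: [-0.1, 0.7, 0.3]
opening: 0.008
grasp_force: 0.0
```

```bash
python3 pw.py -.22 .06
```

```text
local 0.0008 -0.2418 0.1235 0.007611090943514692
[-0.0163, -0.0028, 0.223, 0.0013, -0.5139, 0.0072]
```

Request:
step_arm --pt "0 -0.003 0.03 0 -0.15 0.005 1" --pt "0 -0.003 0.07 0 -0.3 0.005 1" --pt "-0.016 -0.003 0.12 0 -0.45 0.005 1" --pt "-0.016 -0.003 0.18 0 -0.51 0.005 1" --pt "-0.016 -0.003 0.22 0 -0.51 0.005 1" --pt "-0.016 -0.003 0.22 0 -0.51 0.005 1" --pt "-0.016 -0.003 0.22 0 -0.51 0.005 1"

```text
time_s: 23.45
position: [0.439, -0.3686, 0.0559]
tcp_rot: [[0.251, 0.968, -0.001], [0.968, -0.251, 0.01], [0.01, -0.004, -1.0]]
force: [0.3, -0.1, -0.4]
opening: 0.003
grasp_force: 0.0
```

```bash
python3 pw.py -.163 .06
```

```text
local -0.0011 -0.2228 0.0559 0.002673473238380996
[0.1996, 0.0031, -0.0117, -0.0046, -0.0123, -0.0034]
```

Request:
step_arm --pt "0.06 0.003 -0.012 -0.004 -0.01 0 1" --pt "0.12 0.003 -0.012 -0.004 -0.01 0 1" --pt "0.15 0.003 -0.012 -0.004 -0.01 0 1" --pt "0.17 0.003 -0.012 -0.004 -0.01 0 1" --pt "0.185 0.003 -0.012 -0.004 -0.01 0 1" --pt "0.195 0.003 -0.012 -0.004 -0.01 0 1" --pt "0.2 0.003 -0.012 -0.004 -0.01 0 1" --pt "0.2 0.003 -0.012 -0.004 -0.01 0 1"

```text
time_s: 24.12
position: [0.4545, -0.3139, 0.0603]
tcp_rot: [[0.25, 0.968, -0.0], [0.968, -0.25, -0.003], [-0.003, 0.001, -1.0]]
force: [-4.6, -5.7, 3.2]
opening: 0.005
grasp_force: 3.2
```

```bash
python3 pw.py -.163 .06
```

```text
local 0.0003 -0.1661 0.0603 0.005023248106020066
[0.0102, -0.0009, 0.0009, 0.0007, 0.004, -0.0021]
```

Request:
step_arm --pt "0.004 0 0 0 0 0 1" --pt "0.008 0 0 0 0 0 1" --pt "0.011 0 0 0 0 0 1" --pt "0.011 0 0 0 0 0 1" --pt "0.011 0 0 0 0 0 1"

```text
time_s: 24.53
position: [0.4551, -0.3113, 0.0603]
tcp_rot: [[0.251, 0.968, -0.0], [0.968, -0.251, -0.004], [-0.004, 0.001, -1.0]]
force: [-5.9, -6.0, 2.9]
opening: 0.009
grasp_force: 3.9
```

```bash
python3 pw.py -.163 .06
```

```text
local 0.0003 -0.1634 0.0603 0.00890366685416365
[0.0013, -0.0009, 0.0009, 0.0008, 0.0045, -0.0026]
```

Request:
step_arm --pt "-0.1 0 0 0 0 0 1" --pt "-0.2 0 -0.05 0 0 0 1" --pt "-0.24 0 -0.15 0 0.15 0 1" --pt "-0.24 0 -0.25 0 0.3 0 1" --pt "-0.24 0 -0.3 0 0.45 0 1" --pt "-0.24 0 -0.3 0 0.6 0 1" --pt "-0.24 0 -0.3 0 0.75 0 1" --pt "-0.24 0 -0.3 0 0.9 0 1"

```text
time_s: 25.2
position: [0.4373, -0.3798, 0.1509]
tcp_rot: [[0.19, 0.967, 0.167], [0.734, -0.253, 0.63], [0.652, 0.003, -0.758]]
force: [1.1, 0.6, -0.7]
opening: 0.006
grasp_force: 0.0
```

```bash
python3 - <<'E'
from h import *;from rig import *
s=read_state();p,R=s["position"],s["tcp_rot"];print(p)
print(go(L2W([(0,-.2,.095)],(.4955,-.153),-14.4)[0],down(-14.4,70,[0,1,0]),p,R))
E
```

```text
[ 0.4372573  -0.37978746  0.1508734 ]
[-0.0351, -0.001, 0.2154, 0.007, 0.6512, -0.0003]
```

Request:
step_arm --pt "-0.035 0 0.05 0.005 0.15 0 1" --pt "-0.035 0 0.1 0.005 0.3 0 1" --pt "-0.035 0 0.15 0.005 0.45 0 1" --pt "-0.035 0 0.2 0.005 0.6 0 1" --pt "-0.035 0 0.21 0.005 0.63 0 1" --pt "-0.035 0 0.21 0.005 0.63 0 1" --pt "-0.035 0 0.21 0.005 0.63 0 1"

```text
time_s: 25.78
position: [0.4456, -0.3456, 0.0948]
tcp_rot: [[0.092, 0.969, 0.231], [0.349, -0.249, 0.904], [0.933, -0.003, -0.361]]
force: [-0.2, 1.2, 1.4]
opening: 0.002
grasp_force: 0.0
```

```bash
cat > lev.py <<'E'
from h import *
def edges(n,cols,lo,hi):
    g=cv2.GaussianBlur(cv2.cvtColor(cv2.imread(f"pics/{n}.png"),cv2.COLOR_BGR2GRAY),(3,1),0).astype(float)[lo:hi,cols[0]:cols[1]].mean(1)
    d=np.diff(g);o=[]
    for i in range(1,len(d)-1):
        if abs(d[i])>4 and abs(d[i])>=abs(d[i-1]) and abs(d[i])>abs(d[i+1]):
            den=abs(d[i-1])-2*abs(d[i])+abs(d[i+1]);o.append((round(lo+i+.5+.5*(abs(d[i-1])-abs(d[i+1]))/den,2),int(d[i])))
    return o
E
python3 - <<'E'
from lev import *
c=cap("wrist","w5.png");print(c["world_from_camera"].round(3)[:,3])
for n in("w4","w5"):
    print(n,"tip",edges(n,(310,324),38,66)); print("  tip sides",edges(n,(308,311),38,66),edges(n,(322,325),38,66))
    print("  far edge L",edges(n,(296,305),45,68),"R",edges(n,(330,343),45,68)); print("  near",edges(n,(290,350),95,125))
    im=cv2.imread(f"pics/{n}.png").astype(int)
    for r in (70,95): 
        d=np.abs(np.diff(im[r],axis=0)).sum(1);print("  row",r,[(u,int(d[u])) for u in range(270,370) if d[u]>40])
E
```

```text
[ 0.412 -0.474  0.224  1.   ]
w4 tip [(np.float64(39.49), -16), (np.float64(45.31), 67), (np.float64(50.54), -21), (np.float64(53.65), -10), (np.float64(56.53), -41), (np.float64(59.83), 61)]
  tip sides [(np.float64(39.55), -13), (np.float64(45.34), 64), (np.float64(50.45), -25), (np.float64(54.69), 4), (np.float64(56.64), -67), (np.float64(59.92), 61)] [(np.float64(39.49), -22), (np.float64(45.29), 67), (np.float64(50.49), -33), (np.float64(52.5), -10), (np.float64(56.47), -35), (np.float64(59.52), 64)]
  far edge L [(np.float64(60.21), 41)] R [(np.float64(60.1), 46), (np.float64(65.46), -6)]
  near [(np.float64(98.16), 36), (np.float64(103.28), -47), (np.float64(119.61), 10), (np.float64(121.34), -17)]
  row 70 [(303, 80), (337, 50), (338, 130)]
  row 95 [(303, 134), (304, 128), (343, 181), (344, 83)]
w5 tip [(np.float64(40.5), -16), (np.float64(46.57), 64), (np.float64(51.51), -21), (np.float64(53.66), -6), (np.float64(58.78), 63), (np.float64(62.57), -18)]
  tip sides [(np.float64(40.48), -14), (np.float64(46.69), 62), (np.float64(51.55), -33), (np.float64(58.93), 52), (np.float64(63.59), -17)] [(np.float64(40.44), -22), (np.float64(46.4), 66), (np.float64(51.5), -34), (np.float64(54.5), -10), (np.float64(56.31), -11), (np.float64(58.79), 68), (np.float64(62.48), -24)]
  far edge L [(np.float64(51.43), 4), (np.float64(58.67), 48)] R [(np.float64(58.67), 48), (np.float64(63.87), -7)]
  near [(np.float64(100.35), -49), (np.float64(115.92), -4), (np.float64(118.47), -24)]
  row 70 [(303, 45), (304, 89), (305, 42), (306, 49), (334, 59), (335, 70), (336, 58), (337, 59), (347, 47)]
  row 95 [(303, 112), (304, 43), (343, 49), (344, 89), (354, 41)]
```

```bash
python3 - <<'E'
from lev import *
print("post",edges("w4",(312,321),12,30),edges("w5",(312,321),12,30))
for n in("w4","w5"): print("plat",edges(n,(300,340),125,200))
C={n:pickle.load(open(n+".pkl","rb")) for n in("w4","w5")}
post={n:[e for e in edges(n,(312,321),12,30) if e[1]<-8] for n in C}
O={"w4":dict(far=60.15,near=103.28,top=50.5,bot=56.55),"w5":dict(far=58.67,near=100.35,top=51.52)}
for n in C:
    if post[n]: O[n]["post"]=float(post[n][-1][0])
print(O)
import copy
def V(n,L,q,k):
    c=C[n];T=c["world_from_camera"].copy();a=np.radians(q[4]+q[5+k])
    u=np.array([.2487,.9686,0]);T[:3,3]+=u*q[2]+np.array([0,0,q[3]])
    T[:3,:3]=T[:3,:3]@Rn.from_rotvec([a,0,0]).as_matrix()
    return proj(c,L2W([L],(.4945,-.1528),-14.4),T)[0,1]
def res(q):
    r=[]
    for k,n in enumerate(C):
        hp=q[0]+(q[8] if k else 0);dy=q[7];ht=q[1]
        L=dict(far=(0,.07+dy,hp),near=(0,-.07+dy,hp),top=(0,.085,ht+.004),bot=(0,.085,ht-.004),post=(0,.116,.165))
        r+=[(V(n,L[e],q,k)-v)/.3 for e,v in O[n].items()]
    return np.r_[r,q[2]/.003,q[3]/.002,q[4]/.5,q[5:7]/.1,q[7]/.0015,(q[8]-.00257)/.0003]
r=least_squares(res,[.128,.131,0,0,0,0,0,0,.0026],x_scale=[.01,.01,.01,.01,1,1,1,.01,.01])
J=np.linalg.inv(r.jac.T@r.jac);print(r.x.round(4));print((r.fun*.3).round(2))
g=np.array([-1,1,0,0,0,0,0,0,-1.]);print("remaining mm",1000*(g@r.x),"sd",1000*np.sqrt(g@J@g))
E
```

```text
post [(np.float64(16.43), 38), (np.float64(19.37), -58)] [(np.float64(17.47), 37), (np.float64(20.43), -68)]
plat [(np.float64(155.47), 10), (np.float64(160.16), -6), (np.float64(175.26), 23), (np.float64(181.46), -17), (np.float64(191.89), -11)]
plat [(np.float64(153.48), 10), (np.float64(157.56), 4), (np.float64(159.47), -10), (np.float64(175.45), 19), (np.float64(182.74), -4), (np.float64(185.3), -13)]
{'w4': {'far': 60.15, 'near': 103.28, 'top': 50.5, 'bot': 56.55, 'post': 19.37}, 'w5': {'far': 58.67, 'near': 100.35, 'top': 51.52, 'post': 20.43}}
[ 0.1277  0.1315  0.0013  0.0012 -0.2372 -0.0172  0.0077 -0.0004  0.0027]
[-0.01 -0.08 -0.28  0.51 -0.11  0.15 -0.03 -0.22  0.08  0.13  0.18 -0.14
 -0.05  0.02 -0.09  0.1 ]
remaining mm 1.128210425038008 sd 0.4992213385063783
```

The panel is 1.1 mm low, so the wedge needs 3.3 mm more. That puts the finger at a measured −0.1601.

Request:
step_arm --pt "0.014 0 -0.08 0 -0.15 0 1" --pt "0.014 0 -0.16 0 -0.3 0 1" --pt "0.014 0 -0.164 0 -0.45 0 1" --pt "0.014 0 -0.164 0 -0.6 0 1" --pt "0.014 0 -0.164 0 -0.75 0 1" --pt "0.014 0 -0.164 0 -0.9 0 1" --pt "0.014 0 -0.164 0 -1 0 1" --pt "0.014 0 -0.164 0 -1 0 1"

```text
time_s: 26.5
position: [0.4367, -0.386, 0.1223]
tcp_rot: [[0.223, 0.97, 0.1], [0.889, -0.244, 0.387], [0.399, 0.003, -0.917]]
force: [0.3, 1.3, 0.2]
opening: 0.006
grasp_force: 0.0
```

```bash
python3 pw.py -.22 .062
```

```text
local 0.001 -0.2403 0.1223 0.005962534533200532
[-0.0181, -0.0035, 0.2113, 0.0022, -0.5232, 0.0067]
```

Request:
step_arm --pt "0 -0.003 0.03 0 -0.15 0.004 1" --pt "0 -0.003 0.07 0 -0.3 0.004 1" --pt "-0.018 -0.003 0.12 0 -0.45 0.004 1" --pt "-0.018 -0.003 0.17 0 -0.52 0.004 1" --pt "-0.018 -0.003 0.2 0 -0.52 0.004 1" --pt "-0.018 -0.003 0.2 0 -0.52 0.004 1" --pt "-0.018 -0.003 0.2 0 -0.52 0.004 1"

```text
time_s: 27.08
position: [0.4389, -0.3702, 0.0596]
tcp_rot: [[0.252, 0.968, -0.0], [0.968, -0.252, 0.01], [0.01, -0.003, -1.0]]
force: [0.7, -0.8, 0.7]
opening: 0.006
grasp_force: 0.0
```

```bash
python3 pw.py -.163 .0603
```

```text
local -0.0008 -0.2245 0.0596 0.006078167893509504
[0.2049, 0.0021, -0.0002, -0.0038, -0.0127, -0.004]
```

Request:
step_arm --pt "0.06 0.002 0 -0.003 -0.008 0 1" --pt "0.12 0.002 0 -0.003 -0.008 0 1" --pt "0.15 0.002 0 -0.003 -0.008 0 1" --pt "0.175 0.002 0 -0.003 -0.008 0 1" --pt "0.19 0.002 0 -0.003 -0.008 0 1" --pt "0.202 0.002 0 -0.003 -0.008 0 1" --pt "0.21 0.002 0 -0.003 -0.008 0 1" --pt "0.21 0.002 0 -0.003 -0.008 0 1"

```text
time_s: 27.75
position: [0.4548, -0.3104, 0.06]
tcp_rot: [[0.25, 0.968, -0.001], [0.968, -0.25, 0.0], [-0.0, -0.001, -1.0]]
force: [-2.8, -4.0, 0.8]
opening: 0.006
grasp_force: 2.4
```

```bash
python3 pw.py -.1601 .0603
```

```text
local -0.0002 -0.1626 0.06 0.006473360545828734
[0.0083, 0.0008, -0.001, -0.0008, 0.0002, -0.0019]
```

Request:
step_arm --pt "0.004 0 0 0 0 0 1" --pt "0.008 0 0 0 0 0 1" --pt "0.011 0 0 0 0 0 1" --pt "0.011 0 0 0 0 0 1" --pt "0.011 0 0 0 0 0 1"

```text
time_s: 28.17
position: [0.4554, -0.3084, 0.06]
tcp_rot: [[0.25, 0.968, -0.001], [0.968, -0.25, -0.001], [-0.001, -0.0, -1.0]]
force: [-5.0, -7.4, 0.3]
opening: 0.001
grasp_force: 3.8
```

```bash
python3 pw.py -.1601 .0603
```

```text
local -0.0002 -0.1605 0.06 0.0006653787635270235
[0.0014, 0.0007, -0.001, -0.0006, 0.0016, -0.0022]
```

Request:
step_arm --pt "-0.1 0 0 0 0 0 1" --pt "-0.2 0 -0.05 0 0 0 1" --pt "-0.25 0 -0.15 0 0.15 0 1" --pt "-0.25 0 -0.25 0 0.3 0 1" --pt "-0.25 0 -0.3 0 0.45 0 1" --pt "-0.25 0 -0.3 0 0.6 0 1" --pt "-0.25 0 -0.3 0 0.75 0 1" --pt "-0.25 0 -0.3 0 0.9 0 1"

```text
time_s: 28.83
position: [0.4368, -0.38, 0.1509]
tcp_rot: [[0.19, 0.968, 0.166], [0.732, -0.253, 0.632], [0.654, 0.002, -0.757]]
force: [-0.5, -0.0, -1.5]
opening: 0.008
grasp_force: 0.0
```

Request:
step_arm --pt "-0.035 0 0.05 0.005 0.15 0 1" --pt "-0.035 0 0.1 0.005 0.3 0 1" --pt "-0.035 0 0.15 0.005 0.45 0 1" --pt "-0.035 0 0.2 0.005 0.6 0 1" --pt "-0.035 0 0.21 0.005 0.63 0 1" --pt "-0.035 0 0.21 0.005 0.63 0 1" --pt "-0.035 0 0.21 0.005 0.63 0 1"

```text
time_s: 29.42
position: [0.4452, -0.3461, 0.095]
tcp_rot: [[0.093, 0.969, 0.231], [0.347, -0.248, 0.904], [0.933, -0.004, -0.359]]
force: [-0.4, -0.5, 0.5]
opening: 0.01
grasp_force: 0.0
```

```bash
python3 - <<'E'
from lev import *
c=cap("wrist","w6.png")
n="w6";print("post",edges(n,(312,321),12,30),"tip",edges(n,(310,324),38,66),"far",edges(n,(296,305),45,68),edges(n,(330,343),45,68),"near",edges(n,(290,350),90,110))
v=lambda P:proj(c,L2W(P,(.4945,-.1528),-14.4))[:,1].round(2)
# level prediction: post, tip top, far, near for panel top = tip mid = .1315, camera corrected as in the last fit
T=c["world_from_camera"].copy();T[:3,3]+=np.array([.2487,.9686,0])*.0013+[0,0,.0012];T[:3,:3]=T[:3,:3]@Rn.from_rotvec([np.radians(-.2372),0,0]).as_matrix()
for hp in(.1305,.1315,.1325): print(hp,proj(c,L2W([(0,.116,.165),(0,.085,.1355),(0,.0696,hp),(0,-.0704,hp)],(.4945,-.1528),-14.4),T)[:,1].round(2))
E
```

```text
post [(np.float64(18.41), 42), (np.float64(20.72), -48)] tip [(np.float64(47.07), 71), (np.float64(52.48), -24), (np.float64(54.92), -7), (np.float64(56.69), -9), (np.float64(58.64), 49), (np.float64(62.47), -18)] far [(np.float64(58.43), 54)] [(np.float64(58.37), 57), (np.float64(63.41), -6)] near [(np.float64(94.44), 41), (np.float64(99.49), -46)]
0.1305 [ 21.12  51.81  59.19 100.42]
0.1315 [21.12 51.81 58.31 99.26]
0.1325 [21.12 51.81 57.43 98.1 ]
```

The panel's edges match the level prediction to about 0.5 mm. The arm is clear, so I'll hand in.

```bash
python3 -c "
from rig import *
print(hand_in())"
```

```text
the job is handed in; nothing more can be done
None
```

I handed the job in at about 29 s: the thick spacer and then the panel, picture up, are on the platform (about 3 mm off centre), and the wedge is in far enough that the panel top measures level with the pointer to within about 1 mm; the hand-in returned no verdict.

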